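Sort the porch posts and stow the good ones in the drawer

ROBOT

A 7-joint arm with a two-finger parallel gripper is mounted at the origin on the work surface. World frame = base frame: x ahead of the robot, y to its left, z up, the work surface at z = 0. Lengths are in m, angles in rad, forces in N, time in s.
With the tool pointing down it reaches from about 0.425 to 0.875 m from the base axis. Payload 4.7 kg.
Tool frame: the origin (TCP) lies between the finger pads; the fingertips stand 19 mm ahead of it and the grasp point (between the pads) is the TCP (ctrl.tip_extent is the distance from the TCP to the fingertips, in m); z points along the fingers, y is the line along which they close (so a half turn about z gives the same grasp; the last joint's range is limited). The gripper opens to 87 mm and grips with 3 to 60 N. Pads are 19 mm wide; open, the fingers measure 117 mm over their backs; the gripper's body (75 mm by 190 mm) begins 51 mm behind the grasp point.
Start: joints at [-1.188, 0.321, -0.07, 1.45, 0.023, 1.371, -0.057], TCP at [0.234, 0.606, 0.242] pointing down, gripper open.
Joint ranges: [-2.86, 2.86], [-0.3, 2.09], [-1.38, 1.24], [0.06, 2.45], [-1.56, 4.7], [0.09, 2.05], [-2.69, 2.69]. Speed limits (rad/s): [2.57, 2.57, 3.14, 3.14, 3.14, 3.14, 3.14].

INTERFACE

Orientations are given as a rotation vector (axis times angle).
In Python, from bench import ctrl gives the robot as it stands.
- The arm moves only by the shell command python3 -m crank 'ROWS' [OPENING] [FORCE]. ROWS is JSON, a list of rows, each an object of numbers: "tx", "ty", "tz": the shift along the tool's x, y, z in mm; "turn": the turn about the tool's z in units of 5 degrees (1.0 is 5 degrees). In form: [{"tx": .., "ty": .., "tz": .., "turn": ..}, ...]. A call has 1 to 5 rows; each row is the pose to reach, as a shift and turn from the pose commanded when the call began, along the tool's axes at that moment; what a row does not reach only later rows make up. A row lasts 1/8 s, in which the tool goes at most 62.5 mm and 10.7 degrees, less where a joint would pass 70% of its speed; a pose out of reach is approached as far as the arm can. A call with a gripper value outside its range is refused whole. OPENING is the finger opening in mm, from 0 to 87, set as the call begins (- or left out, the last holds). The fingers move at their own pace and stop on an object; FORCE is the grip in N (left out, the last holds). Time passes only in rows, so rows that repeat a pose let the fingers close. It gives the time, the measured TCP pose, the force, the opening and the grip force at its end, in the units of the state.
- ctrl.get_state(): the state, without advancing time (a new reading comes with each control period).
- ctrl.get_image(name): name is "scene" or "top" or "wrist"; returns (picture, depth): 480x640x3 uint8, red, green, blue; 480x640 float32, m along the optical axis (not along the pixel's ray), 0 where there is no reading.
- ctrl.camera_model(name): a dict with "intrinsics" (3x3 intrinsics, pixels), "origin" and "orientation" of the camera in the world. Camera axes: x right, y down, z forward; pixel columns grow to the right and rows downward; lengths in m; the calibration is good to about 2 mm. A picture is of the moment at which its call begins: read the wrist's pose just before it. camera_model takes no time and is no camera call; for the wrist camera it gives the pose at the moment of the call.
- ctrl.close_job(): hands the job in; it is judged then, once.
Trained networks look in the newest picture that a camera, given by its name, has taken for a name from the list of things; names that differ only in an ending like _2 or _b are one class to them, and where a whole thing is asked for, a point or a joint stands for the part that bears it (a point fixed in the world has none). Each returns a list of dicts, best first, with "confidence" (0 to 1); they miss things now and then, are a little off and sometimes report something else, mostly with a low value. They report only what shows in the picture. A call takes as long as a camera call. They do not tell look-alikes from the thing itself.
- ctrl.recognise(camera, query): "xyz" ([x, y, z] in m, in world coordinates, good to about 4 mm: the middle of the surface that is visible of it).
- ctrl.mark_of(camera, query): "xyz" ([x, y, z] in m, in world coordinates, good to about 4 mm: a listed point, or the origin of a listed thing).
The state is a dict: "time": time; "joint_positions": joint angles; "qd": joint speeds; "joint_torque": joint torques, N m; "position": TCP position; "tool_rot": TCP orientation; "ft_force": force on the tool from outside, world axes, zero at the start; "torque": the same for the moment, N m; "grip_width": opening from 0.0 (shut) to 1.0 (fully open); "grip_force": force on a finger pad.
Only numpy, scipy, OpenCV 4.12 (cv2) and the standard library are available. Lean on these libraries where they do the work, as an engineer would, in place of code of your own. Each camera call takes 0.05 s, during which the arm holds its last target. There are 200 camera calls.

TASK

Sort the wooden porch posts lying on the green cutting mat: pull open the drawer of the little cabinet by its handle, lay every whole straight post in it, and put every snapped or crooked post in the cardboard offcut box. When all are sorted, push the drawer fully shut; leave the glue jar standing and the screwdriver lying where they are.

Things in the scene. Friction and masses are not known exactly. Their poses are not given: they have to be found in the camera images.
- post1: A whole, straight porch post of bare pale wood, lying on its flat back: 110 long x 24 high; shaft 18 wide between two square end blocks, each 22 long x 30 wide. Origin: centre of the underside; x along the post, z up. May be absent (None); 3 or 4 are there.
- post2: A whole, straight porch post of bare pale wood, lying on its flat back: 110 long x 24 high; shaft 18 wide between two square end blocks, each 22 long x 30 wide. Origin: centre of the underside; x along the post, z up. May be absent (None); 3 or 4 are there.
- post3: A whole, straight porch post of bare pale wood, lying on its flat back: 110 long x 24 high; shaft 18 wide between two square end blocks, each 22 long x 30 wide. Origin: centre of the underside; x along the post, z up. May be absent (None); 3 or 4 are there.
- post4: A whole, straight porch post of bare pale wood, lying on its flat back: 110 long x 24 high; shaft 18 wide between two square end blocks, each 22 long x 30 wide. Origin: centre of the underside; x along the post, z up. May be absent (None); 3 or 4 are there.
- snapped1: A snapped porch post: only one end block (22 long x 30 wide) and a stub of the 18 wide shaft with a splintered end; about 68 long in all, 24 high, same wood. Origin: middle of the underside; x along it, block at +x (x = 11 to 33 mm), stub at x = -28 to 11 mm (splinters to -35). May be absent (None).
- snapped2: A snapped porch post: only one end block (22 long x 30 wide) and a stub of the 18 wide shaft with a splintered end; about 68 long in all, 24 high, same wood. Origin: middle of the underside; x along it, block at +x (x = 11 to 33 mm), stub at x = -28 to 11 mm (splinters to -35). May be absent (None).
- crooked1: A crooked porch post, set 34 degrees out of straight at its middle, like a wide V seen from above; both end blocks present, 24 high, same wood. Origin: underside of the bend; its two halves run 55 mm from there towards (cos 17deg, sin 17deg) and (-cos 17deg, sin 17deg) in its x, y plane; shaft 18 wide to 33 mm from the bend, then blocks 22 long x 30 wide. May be absent (None).
- mat: Green cutting mat, 320 x 320 x 3, fixed on the bench; all the posts start on it, flat, about 75 mm apart. Origin: centre of its underside.
- cab: Low wooden cabinet with one drawer, 260 deep x 300 wide x 110 high, fixed. Origin: centre of its underside; its front faces its own -x; the frame around the drawer begins at x = -115 mm. A small model house stands on its top at the back (x 35 to 110, y 10 to 110 mm, up to 75 above the top).
- cab_drawer0 (a joint): How far the drawer is pulled out, in m: 0 shut, 0.18 at most; it starts 0.01 to 0.03 out, slides stiffly along the cabinet's -x and stays where it is left.
- cab_drawer0_handle (a point): Middle of the drawer's bar handle: a horizontal steel bar 11 thick and 120 long along y, 35 out from the drawer's front (two stems at y = +-51), about 72 above the bench. x points into the cabinet; moves with the drawer.
- drawer_floor (a point): Centre of the drawer's inner floor, 22 above the bench, moving with the drawer; x points into the cabinet, y across. Inside: 215 (x) x 258 (y), side and back walls 66 high, front panel up to about 75 above the floor. Pulled out by d, the part from x = -107 to d - 113 mm lies open from above.
- box_in (a point): Centre of the inner floor of the open cardboard offcut box, 5 above the bench; the box is 180 (x) x 190 (y) outside, 55 high, walls 5, fixed.
- jar: Small glue jar standing on the mat among the posts, 38 across, 48 high; not to be disturbed. Origin: centre of its underside.
- screwdriver: Screwdriver, 150 long, lying on the bench in front; not to be disturbed. Origin: middle of its underside, handle towards its -x.
Mind the look-alikes: they are no part of the job. Leave any purple look-alike of the snapped1 alone.

How it is judged:
By the outcome, as a careful person would: the job done as asked, in the order asked, and still so for the second after the job is handed in, with the robot touching nothing.
Of post1, post2, post3, post4 only 3 to 4 are there at a start; the rules pass over those that are not, and their reading is None.
Of snapped1, snapped2, crooked1 only 2 to 3 are there at a start; the rules pass over those that are not, and their reading is None.
At some moment in a run one of post1, post2, post3, post4, snapped1, snapped2, crooked1 may be knocked a few centimetres aside while the robot is not near it.
Once in a run the grip may slacken for a moment while it holds something.
It also fails if it takes over 210 s, if anything falls off the work surface, if the arm or the gripper's body presses on something with over 40 N, if the wrist force passes 120 N, or if a joint passes its speed limit or range.

## Working session

There is one attempt and no reset: what is moved stays moved. The work goes in short steps, Python scripts to look and compute and a shell command to move; the robot and the scene stay as the last step left them, time stands still between calls to the robot, and variables do not carry over. Pictures are saved under pics/ and viewed, at most 14 in all, crops included, and the job is handed in when it is done.

```bash
ls; mkdir -p pics; python3 - <<'E'
from bench import ctrl
import cv2
print(ctrl.get_state())
for n in ("scene","top"):
    p,d=ctrl.get_image(n); cv2.imwrite(f"pics/{n}0.png",p[:,:,::-1]); print(n,ctrl.camera_model(n))
E
```

```text
pics
{'time': 0.0, 'joint_positions': array([-1.18787224,  0.32181783, -0.07007598,  1.45165341,  0.02259552,
        1.37081132, -0.05688123]), 'qd': array([ 1.10015291e-03, -1.09513212e-03,  6.54842409e-05,  1.03767583e-03,
       -9.28011452e-05, -1.51112043e-03,  7.07494152e-04]), 'joint_torque': array([ 3.02434291e-04, -4.91294003e+01, -4.03856384e-01, -3.12529135e+01,
       -6.40573818e-02,  4.35344561e-02,  1.59770711e-04]), 'position': array([0.23420074, 0.60579083, 0.24047561]), 'tool_rot': array([-5.75961384e-01, -3.08808539e+00,  2.96253593e-03]), 'ft_force': array([-0.25159938, -0.41254135,  0.18913365]), 'torque': array([-0.08002783, -0.01089949, -0.02605511]), 'grip_force': 0.0, 'grip_width': 1.0036838742276513}
scene {'intrinsics': array([[561.48839529,   0.        , 315.55516094],
       [  0.        , 561.48839529, 237.75752559],
       [  0.        ,   0.        ,   1.        ]]), 'origin': array([1.20601003, 0.08294535, 1.04661418]), 'orientation': array([-1.74633044, -1.94943439,  0.64651524])}
top {'intrinsics': array([[519.1524704 ,   0.        , 312.69650228],
       [  0.        , 519.1524704 , 235.37431857],
       [  0.        ,   0.        ,   1.        ]]), 'origin': array([0.25702537, 0.00879477, 1.18046996]), 'orientation': array([-2.20612729,  1.99917814, -0.20726602])}
```

View pics/top0.png

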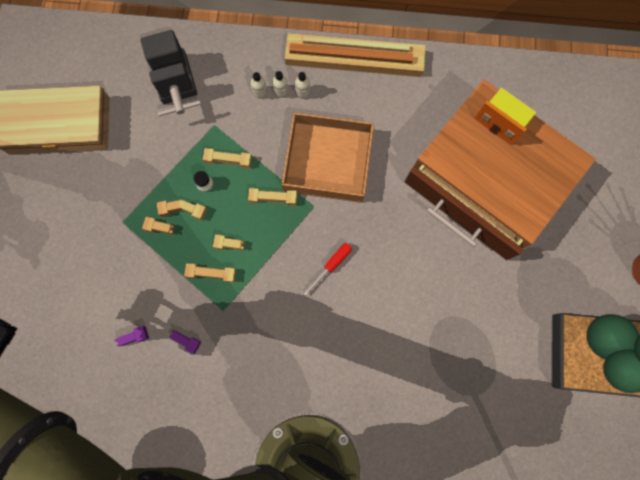

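View pics/scene0.png

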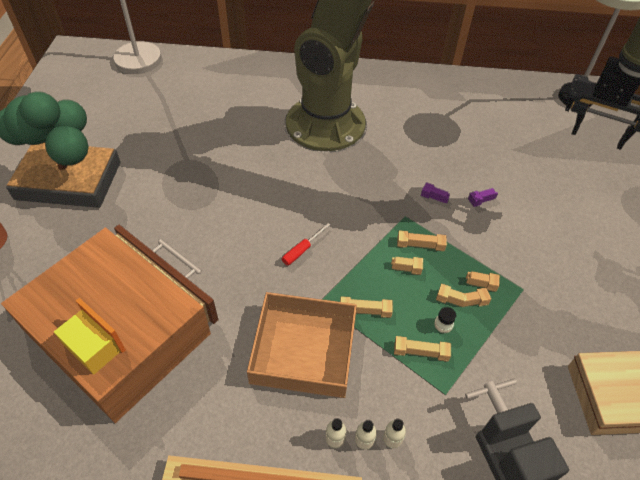

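The top view shows:
- Three whole posts at (227,158), (272,196) and (210,272).
- Snapped posts at (158,226) and (228,242), and a crooked one at (181,208).
- The jar at (202,181).
- The cardboard box at (328,157), and the cabinet handle at (454,223).
- The screwdriver at (330,267).

Possible mix-ups: the purple stubs at (131,337) and (184,341) are off the mat and must be left alone. The other wooden items, a tray at (355,52) and a box at (50,118), are not posts.

```bash
cat > h.py <<'E'
from bench import ctrl
import cv2, numpy as np
from scipy.spatial.transform import Rotation as R
def deproj(cam,uv,z):
    m=ctrl.camera_model(cam); K=np.array(m["intrinsics"]); Rm=R.from_rotvec(m["orientation"]).as_matrix()
    ray=(Rm@np.linalg.inv(K)@np.c_[np.atleast_2d(uv),np.ones(len(np.atleast_2d(uv)))].T).T
    o=np.array(m["origin"]); return o+ray*((z-o[2])/ray[:,2])[:,None]
def proj(cam,P):
    m=ctrl.camera_model(cam); K=np.array(m["intrinsics"]); Rm=R.from_rotvec(m["orientation"]).as_matrix()
    c=(np.atleast_2d(P)-m["origin"])@Rm; u=c@K.T; return u[:,:2]/u[:,2:]
def cloud(cam,d):
    v,u=np.mgrid[:480,:640]; m=ctrl.camera_model(cam); K=m["intrinsics"]
    c=np.stack([(u-K[0,2])/K[0,0]*d,(v-K[1,2])/K[1,1]*d,d],-1)
    return c@R.from_rotvec(m["orientation"]).as_matrix().T+m["origin"]
def posts(cam="top",name=None,ztop=0.027,lim=(0.3,0.75,-0.05,0.5)):
    p,d=ctrl.get_image(cam)
    if name: cv2.imwrite(f"pics/{name}.png",p[:,:,::-1])
    hsv=cv2.cvtColor(p,cv2.COLOR_RGB2HSV); W=cloud(cam,d)
    m=((hsv[...,0]>8)&(hsv[...,0]<28)&(hsv[...,1]>60)&(hsv[...,2]>130)&(d>0)&(W[...,2]<.045)&(W[...,2]>0.008)).astype(np.uint8)
    n,l,s,c=cv2.connectedComponentsWithStats(m); out=[]
    for i in range(1,n):
        if s[i,4]<120: continue
        v,u=np.where(l==i); P=deproj(cam,np.c_[u,v],ztop)[:,:2]
        (cx,cy),(w,h),a=cv2.minAreaRect((P*1000).astype(np.float32))
        if not(lim[0]<cx/1000<lim[1] and lim[2]<cy/1000<lim[3]): continue
        if w<h: w,h,a=h,w,a+90
        out.append((round(cx),round(cy),round(w),round(h),round((a+90)%180-90,1),s[i,4],c[i].round(),np.round(np.median(W[l==i][:,2])*1000)))
    return out
def yaw(): # world direction of tool y, deg
    T=R.from_rotvec(ctrl.get_state()["tool_rot"]).as_matrix(); return np.degrees(np.arctan2(T[1,1],T[0,1]))
def go(x,y,z,ydir,full=False):
    """mm; ydir: world angle of tool-y line (deg), mod 180. prints shifts in tool axes and turn"""
    s=ctrl.get_state(); T=R.from_rotvec(s["tool_rot"]).as_matrix()
    d=T.T@(np.array([x,y,z])-np.array(s["position"])*1000)
    dy=(ydir-yaw()+(180 if full else 90))%(360 if full else 180)-(180 if full else 90)
    print("t",round(s["time"],1),"tx ty tz",d.round(0),"turn",round(-dy/5,1),"(other",round(-(dy-np.sign(dy)*180)/5,1),") j7",round(s["joint_positions"][6],2))
E
python3 - <<'E'
from h import *
for o in posts(): print(o)
s=ctrl.get_state(); print(yaw(), R.from_rotvec(s["tool_rot"]).as_matrix().round(3))
for q in ["cab","cab_drawer0_handle","drawer_floor","box_in","jar","screwdriver","mat"]:
    print(q,[(np.round(r["xyz"],3),round(r["confidence"],2)) for c in("top",) for r in ctrl.mark_of(c,q)[:2]])
for q in ["post1","snapped1","crooked1"]:
    print(q,[(np.round(r["xyz"],3),round(r["confidence"],2)) for r in ctrl.mark_of("top",q)])
print(deproj("top",[[430,207],[478,241]],.072))
p,d=ctrl.get_image("top"); cv2.imwrite("pics/c1.png",cv2.resize(p[120:300,110:330,::-1],None,fx=3.5,fy=3.3,interpolation=2))
cv2.imwrite("pics/c2.png",cv2.resize(p[150:270,390:550,::-1],None,fx=5,fy=5,interpolation=2))
E
```

```text
(669, 257, 111, 32, 88.3, np.int32(461), array([226., 157.]), np.float64(25.0))
(585, 139, 110, 32, -87.2, np.int32(483), array([272., 196.]), np.float64(25.0))
(535, 346, 110, 38, 89.6, np.int32(470), array([181., 208.]), np.float64(25.0))
(489, 391, 68, 30, 83.0, np.int32(275), array([155., 225.]), np.float64(25.0))
(468, 226, 68, 30, -84.4, np.int32(292), array([226., 243.]), np.float64(25.0))
(394, 258, 111, 30, 89.7, np.int32(508), array([209., 272.]), np.float64(25.0))
68.86851947870971 [[-0.933  0.361 -0.   ]
 [ 0.361  0.933 -0.001]
 [-0.    -0.001 -1.   ]]
cab [(array([ 0.691, -0.363,  0.   ]), 0.76)]
cab_drawer0_handle [(array([ 0.546, -0.261,  0.075]), 0.9)]
drawer_floor []
box_in []
jar [(array([0.604, 0.309, 0.005]), 0.82)]
screwdriver [(array([ 0.427, -0.   , -0.002]), 0.56)]
mat [(array([ 0.533,  0.256, -0.004]), 0.79)]
post1 [(array([0.587, 0.138, 0.002]), 0.87), (array([0.671, 0.257, 0.003]), 0.73), (array([0.397, 0.26 , 0.005]), 0.6)]
snapped1 [(array([0.236, 0.416, 0.001]), 0.87), (array([0.467, 0.234, 0.003]), 0.84), (array([0.492, 0.395, 0.003]), 0.66), (array([0.241, 0.294, 0.   ]), 0.62), (array([ 0.537,  0.26 , -0.002]), 0.55)]
crooked1 [(array([0.667, 0.258, 0.003]), 0.49), (array([ 0.69 , -0.365, -0.003]), 0.35)]
[[ 0.58057935 -0.21622773  0.072     ]
 [ 0.51426875 -0.32406307  0.072     ]]
```

View pics/c2.png

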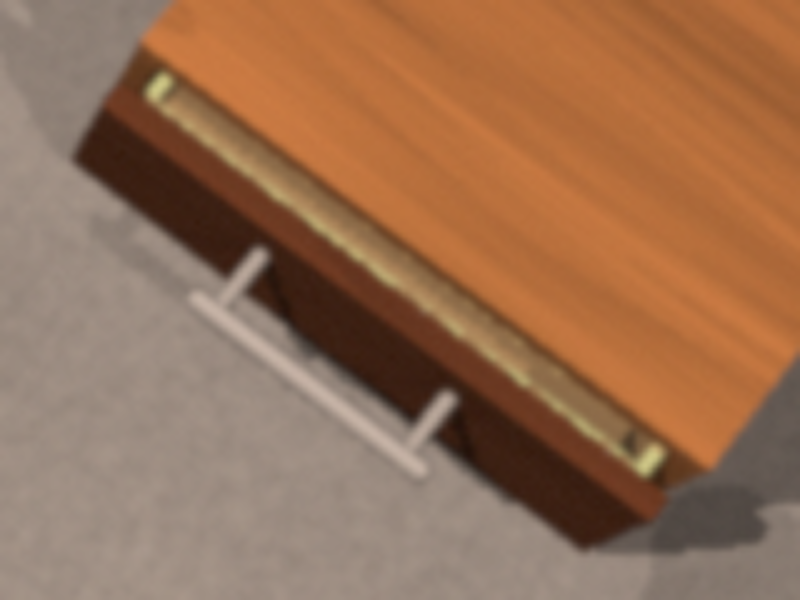

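View pics/c1.png

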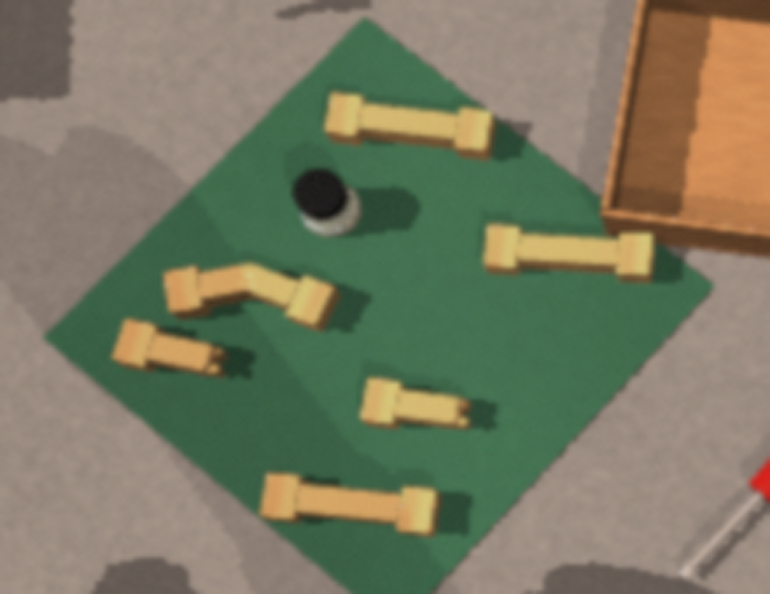

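The crops confirm three straight posts, two splintered stubs (ends at about (220,357) and (465,410) in the crop) and one bent post at (250,290). The handle bar in its crop runs from (195,297) to (422,472). Next I'll measure the cabinet yaw, the handle and the box.

```bash
python3 - <<'E'
from h import *
p,d=ctrl.get_image("top"); W=cloud("top",d)
m=((abs(W[...,2]-.11)<.006)&(W[...,1]<-.1)&(W[...,0]>.3)).astype(np.uint8)
n,l,s,c=cv2.connectedComponentsWithStats(m); i=1+s[1:,4].argmax()
r=cv2.minAreaRect((W[l==i][:,:2]*1000).astype(np.float32)); print("cabtop",r,s[i,4])
hm=(abs(W[...,2]-.075)<.007)&(W[...,1]<-.19)&(W[...,1]>-.35)&(W[...,0]<.61)&(W[...,0]>.48)
P=W[hm][:,:2]; print(len(P),P.mean(0), np.linalg.svd(P-P.mean(0))[2][0])
a=deproj("top",[[429,209.4],[474.4,244.4]],.0775); print(a,a.mean(0),np.degrees(np.arctan2(*(a[0]-a[1])[[1,0]])))
m=((abs(W[...,2]-.055)<.006)&(abs(W[...,0]-.67)<.15)&(abs(W[...,1]-.02)<.16)).astype(np.uint8)
P=W[m>0][:,:2]*1000; P=P[abs(P[:,0]-665)<130]; print("box",len(P),cv2.minAreaRect(P.astype(np.float32)))
cor=deproj("top",[[292,115],[374,121],[364,199],[283,187]],.055); print(cor.round(3),cor.mean(0))
E
```

```text
cabtop ((696.259521484375, -368.371826171875), (300.3428955078125, 248.65025329589844), 56.0948600769043) 12949
553 [ 0.55086472 -0.27347027] [0.53495576 0.84488007]
[[ 0.57331392 -0.21321062  0.0775    ]
 [ 0.50471976 -0.3149162   0.0775    ]] [ 0.53901684 -0.26406341  0.0775    ] 56.002755083365415
box 686 ((690.8281860351562, 20.26313018798828), (190.0509796142578, 181.90560913085938), 87.45320129394531)
[[ 0.776  0.112  0.055]
 [ 0.78  -0.08   0.055]
 [ 0.59  -0.071  0.055]
 [ 0.6    0.113  0.055]] [0.68626512 0.01866538 0.055     ]
```

```bash
python3 - <<'E'
from h import *
go(541.6,-264,160,-34,True); go(480,200,200,20,True)
E
```

```text
t 0.8 tx ty tz [-600. -701.   82.] turn 20.6 (other -15.4 ) j7 -0.06
t 0.8 tx ty tz [-376. -290.   42.] turn 9.8 (other -26.2 ) j7 -0.06
```

```bash

python3 -m crank '[{"tx":-47,"ty":-36,"tz":10},{"tx":-94,"ty":-72,"tz":20},{"tx":-141,"ty":-108,"tz":20},{"tx":-188,"ty":-145,"tz":20},{"tx":-188,"ty":-145,"tz":20}]' 87
python3 -m crank '[{"tx":-47,"ty":-36},{"tx":-94,"ty":-72},{"tx":-141,"ty":-108},{"tx":-188,"ty":-145},{"tx":-188,"ty":-145}]'
python3 -m crank '[{"turn":2},{"turn":4},{"turn":6},{"turn":8},{"turn":10}]' 30
python3 -m crank '[{"turn":2},{"turn":4},{"turn":6},{"turn":8},{"turn":10}]'
python3 - <<'E'
from h import *
go(541.6,-264,160,-34,True)
E
```

```text
t 0.8 tx ty tz [-600. -701.   82.] turn 20.6 (other -15.4 ) j7 -0.06$[0]: bad value
$[0]: bad value
$[0]: bad value
$[0]: bad value
```

```bash

python3 -m crank '[{"tx":-47,"ty":-36,"tz":10,"turn":0},{"tx":-94,"ty":-72,"tz":20,"turn":0},{"tx":-141,"ty":-108,"tz":20,"turn":0},{"tx":-188,"ty":-145,"tz":20,"turn":0},{"tx":-188,"ty":-145,"tz":20,"turn":0}]' 87
```

```text
time: 1.38
position: [0.3615, 0.3983, 0.2221]
tool_rot: [0.59, 3.083, -0.001]
ft_force: [-0.3, 0.9, 0.4]
grip_width: 1.001
grip_force: 0.0
```

```bash

python3 -m crank '[{"tx":-47,"ty":-36,"tz":0,"turn":0},{"tx":-94,"ty":-72,"tz":0,"turn":0},{"tx":-141,"ty":-108,"tz":0,"turn":0},{"tx":-188,"ty":-145,"tz":0,"turn":0},{"tx":-188,"ty":-145,"tz":0,"turn":0}]'
python3 -m crank '[{"tx":0,"ty":0,"tz":0,"turn":2},{"tx":0,"ty":0,"tz":0,"turn":4},{"tx":0,"ty":0,"tz":0,"turn":6},{"tx":0,"ty":0,"tz":0,"turn":8},{"tx":0,"ty":0,"tz":0,"turn":10}]' 30
python3 -m crank '[{"tx":0,"ty":0,"tz":0,"turn":2},{"tx":0,"ty":0,"tz":0,"turn":4},{"tx":0,"ty":0,"tz":0,"turn":6},{"tx":0,"ty":0,"tz":0,"turn":8},{"tx":0,"ty":0,"tz":0,"turn":10.6}]'
python3 - <<'E'
from h import *
go(541.6,-264,160,-34,True)
E
```

```text
time: 2.0
position: [0.483, 0.1958, 0.222]
tool_rot: [0.589, 3.084, -0.001]
ft_force: [-0.2, 0.8, 0.0]
grip_width: 0.999
grip_force: 0.0
time: 2.62
position: [0.4798, 0.2026, 0.2216]
tool_rot: [-1.831, -2.552, -0.001]
ft_force: [-1.0, -0.2, -0.2]
grip_width: 0.518
grip_force: 0.0
time: 3.25
position: [0.4798, 0.2026, 0.2216]
tool_rot: [-2.748, -1.521, -0.0]
ft_force: [0.4, 0.0, -0.7]
grip_width: 0.349
grip_force: 0.0
t 3.2 tx ty tz [-363.  300.   61.] turn 0.4 (other -35.6 ) j7 -0.99
```

```bash

python3 -m crank '[{"tx":-46,"ty":38,"tz":0,"turn":0.2},{"tx":-92,"ty":76,"tz":0,"turn":0.4},{"tx":-138,"ty":113,"tz":0,"turn":0.4},{"tx":-182,"ty":150,"tz":0,"turn":0.4},{"tx":-182,"ty":150,"tz":0,"turn":0.4}]'
python3 -m crank '[{"tx":-46,"ty":38,"tz":10,"turn":0},{"tx":-92,"ty":76,"tz":20,"turn":0},{"tx":-138,"ty":113,"tz":30,"turn":0},{"tx":-182,"ty":150,"tz":40,"turn":0},{"tx":-182,"ty":150,"tz":40,"turn":0}]'
python3 - <<'E'
from h import *
p,d=ctrl.get_image("wrist"); cv2.imwrite("pics/w1.png",p[:,:,::-1])
print([(np.round(r["xyz"],3),round(r["confidence"],2)) for r in ctrl.mark_of("wrist","cab_drawer0_handle")[:2]])
W=cloud("wrist",d); P=W.reshape(-1,3); P=P[(P[:,2]>.066)&(P[:,2]<.084)]
A=np.array([[.829,-.559],[.559,.829]]); q=(P[:,:2]-[.690,-.364])@A.T; k=(q[:,0]<-.16)&(abs(q[:,1])<.08); print(k.sum(),np.percentile(q[k],[1,50,99],axis=0),np.percentile(P[k],[1,50,99],axis=0))
go(541.6,-264,76,-34,True)
E
```

```text
time: 3.88
position: [0.5122, -0.0372, 0.2221]
tool_rot: [2.776, 1.468, 0.001]
ft_force: [0.5, 0.8, 0.8]
grip_width: 0.343
grip_force: 0.0
time: 4.5
position: [0.5343, -0.2712, 0.1803]
tool_rot: [2.775, 1.47, -0.005]
ft_force: [0.3, 0.9, 0.6]
grip_width: 0.344
grip_force: 0.0
[(array([ 0.539, -0.261,  0.073]), 0.7)]
2707 [[-0.18594299 -0.05501599]
 [-0.17948843  0.01561833]
 [-0.16095911  0.06862377]] [[ 0.50872775 -0.31088699  0.07311873]
 [ 0.5488153  -0.25035479  0.07706167]
 [ 0.58748993 -0.20516885  0.07931237]]
t 4.6 tx ty tz [  5.   4. 105.] turn 0.0 (other -36.0 ) j7 -0.01
```

View pics/w1.png

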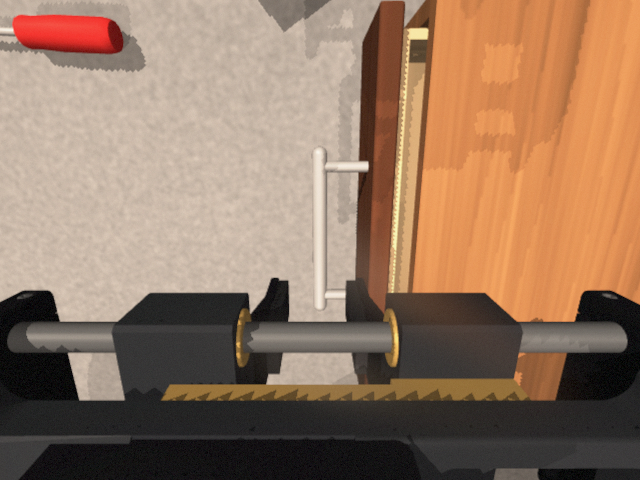

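The bar runs vertically at column 320, parallel to the image, and the fingers straddle it at columns 285 and 347, so the yaw is right. Descending and gripping.

```bash

python3 -m crank '[{"tx":4,"ty":4,"tz":25,"turn":0},{"tx":4,"ty":4,"tz":50,"turn":0},{"tx":4,"ty":4,"tz":75,"turn":0},{"tx":4,"ty":4,"tz":104,"turn":0},{"tx":4,"ty":4,"tz":104,"turn":0}]' 30
python3 -m crank '[{"tx":0,"ty":0,"tz":0,"turn":0},{"tx":0,"ty":0,"tz":0,"turn":0},{"tx":0,"ty":0,"tz":0,"turn":0},{"tx":0,"ty":0,"tz":0,"turn":0}]' 0 40
python3 - <<'E'
from h import *
go(541.6,-264,76,-34,True)
A=np.array([[.829,-.559],[.559,.829]]); print(A@(ctrl.get_state()["position"][:2]-[.690,-.364]), R.from_rotvec(ctrl.get_state()["tool_rot"]).as_matrix().round(3))
E
```

```text
time: 5.22
position: [0.5403, -0.2627, 0.0756]
tool_rot: [-2.765, -1.482, 0.002]
ft_force: [0.6, -0.3, 1.1]
grip_width: 0.347
grip_force: 0.0
time: 5.72
position: [0.5413, -0.267, 0.0787]
tool_rot: [2.772, 1.478, 0.003]
ft_force: [0.2, 1.2, 6.2]
grip_width: 0.112
grip_force: 40.0
t 5.7 tx ty tz [ 3. -1.  3.] turn 0.0 (other -36.0 ) j7 0.05
[-0.17743705 -0.00271408] [[ 0.557  0.83   0.002]
 [ 0.83  -0.557  0.   ]
 [ 0.001  0.002 -1.   ]]
```

```bash

python3 -m crank '[{"tx":0,"ty":-10,"tz":0,"turn":0},{"tx":0,"ty":-25,"tz":0,"turn":0},{"tx":0,"ty":-40,"tz":0,"turn":0},{"tx":0,"ty":-55,"tz":0,"turn":0},{"tx":0,"ty":-70,"tz":0,"turn":0}]'
python3 -m crank '[{"tx":0,"ty":-15,"tz":0,"turn":0},{"tx":0,"ty":-30,"tz":0,"turn":0},{"tx":0,"ty":-45,"tz":0,"turn":0},{"tx":0,"ty":-60,"tz":0,"turn":0},{"tx":0,"ty":-70,"tz":0,"turn":0}]'
python3 - <<'E'
from h import *
A=np.array([[.829,-.559],[.559,.829]]); print(A@(ctrl.get_state()["position"][:2]-[.690,-.364]))
p,d=ctrl.get_image("top"); cv2.imwrite("pics/t1.png",p[:,:,::-1])
E
```

```text
time: 6.35
position: [0.4829, -0.2278, 0.0787]
tool_rot: [2.771, 1.477, 0.004]
ft_force: [1.5, 0.9, 8.4]
grip_width: 0.115
grip_force: 40.0
time: 6.98
position: [0.4248, -0.1888, 0.0787]
tool_rot: [2.771, 1.478, 0.005]
ft_force: [2.0, 0.6, 7.3]
grip_width: 0.112
grip_force: 40.0
[-0.31776578 -0.0030229 ]
```

```bash

python3 -m crank '[{"tx":0,"ty":-5,"tz":0,"turn":0},{"tx":0,"ty":-10,"tz":0,"turn":0},{"tx":0,"ty":-14,"tz":0,"turn":0},{"tx":0,"ty":-14,"tz":0,"turn":0}]'
python3 -m crank '[{"tx":0,"ty":0,"tz":0,"turn":0},{"tx":0,"ty":0,"tz":0,"turn":0},{"tx":0,"ty":0,"tz":0,"turn":0}]' 32
python3 -m crank '[{"tx":0,"ty":0,"tz":-30,"turn":0},{"tx":0,"ty":0,"tz":-70,"turn":0},{"tx":0,"ty":0,"tz":-120,"turn":0},{"tx":0,"ty":0,"tz":-150,"turn":0}]'
python3 - <<'E'
from h import *
A=np.array([[.829,-.559],[.559,.829]]); print(A@(ctrl.get_state()["position"][:2]-[.690,-.364]))
# drawer geometry from the top depth
p,d=ctrl.get_image("top"); cv2.imwrite("pics/t1.png",p[:,:,::-1]); W=cloud("top",d)
q=(W[...,:2]-[.690,-.364])@A.T; z=W[...,2]
k=(abs(q[...,1])<.1)&(abs(z-.024)<.008)&(q[...,0]<-.1)&(q[...,0]>-.3); print("floor x range",np.percentile(q[k][:,0],[1,99]),k.sum(),np.median(z[k]))
k=(abs(z-.097)<.006)&(q[...,0]<-.2)&(abs(q[...,1])<.17); print("front",np.percentile(q[k][:,0],[2,98]),np.percentile(q[k][:,1],[1,99]))
print([(np.round(r["xyz"],3),round(r["confidence"],2)) for r in ctrl.mark_of("top","drawer_floor")[:2]])
for o in posts(): print(o)
go(585,139,120,0,True);go(585,139,120,3,True)
E
```

```text
time: 7.52
position: [0.4131, -0.181, 0.0786]
tool_rot: [2.771, 1.478, 0.004]
ft_force: [0.1, 1.0, 10.7]
grip_width: 0.111
grip_force: 40.0
time: 7.9
position: [0.4116, -0.1811, 0.0769]
tool_rot: [-2.771, -1.477, 0.002]
ft_force: [-0.7, 0.8, 0.4]
grip_width: 0.337
grip_force: 0.0
time: 8.4
position: [0.4129, -0.1816, 0.2295]
tool_rot: [2.772, 1.477, 0.003]
ft_force: [0.4, -0.2, -1.0]
grip_width: 0.363
grip_force: 0.0
[-0.33167923 -0.00374167]
floor x range [-0.29681463 -0.10207397] 2198 0.020630855769257606
front [-0.75517549 -0.2819023 ] [-0.10442469  0.1440105 ]
[(array([ 0.552, -0.265,  0.022]), 0.68)]
(669, 257, 111, 32, 88.3, np.int32(469), array([226., 157.]), np.float64(25.0))
(585, 139, 111, 32, -87.2, np.int32(484), array([273., 195.]), np.float64(25.0))
(535, 346, 110, 38, 89.6, np.int32(486), array([180., 208.]), np.float64(25.0))
(487, 390, 69, 31, 81.4, np.int32(290), array([156., 226.]), np.float64(25.0))
(468, 226, 68, 30, -84.4, np.int32(284), array([226., 242.]), np.float64(25.0))
(394, 259, 111, 30, 89.7, np.int32(505), array([209., 272.]), np.float64(25.0))
t 8.6 tx ty tz [362. -36. 109.] turn -6.8 (other 29.2 ) j7 -0.32
t 8.6 tx ty tz [362. -36. 109.] turn -7.4 (other 28.6 ) j7 -0.32
```

```bash
cat >> h.py <<'E'
def cab(x,y): return 690+.829*x+.559*y, -364-.559*x+.829*y
def plan(*wps):
    """wps: (x,y,z,ydir) mm/deg full; prints each call's final shift in the axes at its start"""
    s=ctrl.get_state(); T=R.from_rotvec(s["tool_rot"]).as_matrix(); p=np.array(s["position"])*1000; yw=yaw()
    print("t",round(s["time"],1),"pos",p.round(),"yaw",round(yw,1),"j7",round(s["joint_positions"][6],2))
    for w in wps:
        d=T.T@(np.array(w[:3])-p); dy=(w[3]-yw+180)%360-180; r=np.hypot(*w[:2])
        print(w,"-> tx ty tz",d.round(),"turn",round(-dy/5,1),"| dist",round(np.linalg.norm(d)),"r",round(r),"j7~",round((w[3]-np.degrees(np.arctan2(w[1],w[0]))+180)%360-180))
        p=np.array(w[:3],float); yw=w[3]; T=R.from_euler("z",dy,degrees=True).as_matrix()@T
E
python3 - <<'E'
from h import *
plan((510,0,200,-20),(583,143,140,2.8),(583,143,25,2.8),(583,143,160,2.8),(570,0,190,30),(*cab(-200,65),170,56),(*cab(-200,65),50,56))
E
```

```text
t 8.6 pos [ 413. -182.  228.] yaw -33.9 j7 -0.32
(510, 0, 200, -20) -> tx ty tz [205. -21.  29.] turn -2.8 | dist 208 r 510 j7~ -20
(583, 143, 140, 2.8) -> tx ty tz [159.  20.  60.] turn -4.6 | dist 171 r 600 j7~ -11
(583, 143, 25, 2.8) -> tx ty tz [ -0.  -0. 115.] turn -0.0 | dist 115 r 600 j7~ -11
(583, 143, 160, 2.8) -> tx ty tz [   0.    0. -135.] turn -0.0 | dist 135 r 600 j7~ -11
(570, 0, 190, 30) -> tx ty tz [-142.  -20.  -30.] turn -5.4 | dist 147 r 570 j7~ 30
(560.5350000000001, -198.315, 170, 56) -> tx ty tz [-167. -107.   20.] turn -5.2 | dist 200 r 595 j7~ 75
(560.5350000000001, -198.315, 50, 56) -> tx ty tz [ -0.  -0. 120.] turn 0.0 | dist 120 r 595 j7~ 75
```

```bash

python3 -m crank '[{"tx":51,"ty":-5,"tz":8,"turn":-0.7},{"tx":102,"ty":-10,"tz":15,"turn":-1.4},{"tx":154,"ty":-16,"tz":22,"turn":-2.1},{"tx":205,"ty":-21,"tz":29,"turn":-2.8},{"tx":205,"ty":-21,"tz":29,"turn":-2.8}]' 36
python3 -m crank '[{"tx":40,"ty":5,"tz":15,"turn":-1.2},{"tx":80,"ty":10,"tz":30,"turn":-2.4},{"tx":120,"ty":15,"tz":45,"turn":-3.6},{"tx":159,"ty":20,"tz":60,"turn":-4.6},{"tx":159,"ty":20,"tz":60,"turn":-4.6}]'
python3 - <<'E'
from h import *
o=[o for o in posts() if np.hypot(o[0]-585,o[1]-139)<60]; print(o)
plan((583,143,25,2.8))
E
```

```text
time: 9.18
position: [0.5088, 0.0049, 0.1955]
tool_rot: [-2.563, -1.813, 0.007]
ft_force: [0.2, -0.8, 0.6]
grip_width: 0.414
grip_force: 0.0
time: 9.8
position: [0.5807, 0.1453, 0.1352]
tool_rot: [-2.154, -2.283, 0.007]
ft_force: [-0.1, -1.1, -0.5]
grip_width: 0.413
grip_force: 0.0
[(587, 102, 37, 31, -84.4, np.int32(181), array([289., 196.]), np.float64(25.0))]
t 9.8 pos [581. 143. 136.] yaw 3.1 j7 -0.14
(583, 143, 25, 2.8) -> tx ty tz [  0.   2. 111.] turn 0.1 | dist 111 r 600 j7~ -11
```

```bash

python3 -m crank '[{"tx":0,"ty":2,"tz":40,"turn":0},{"tx":0,"ty":2,"tz":80,"turn":0},{"tx":0,"ty":2,"tz":100,"turn":0},{"tx":0,"ty":2,"tz":111,"turn":0},{"tx":0,"ty":2,"tz":111,"turn":0}]'
python3 -m crank '[{"tx":0,"ty":0,"tz":0,"turn":0},{"tx":0,"ty":0,"tz":0,"turn":0},{"tx":0,"ty":0,"tz":0,"turn":0},{"tx":0,"ty":0,"tz":0,"turn":0}]' 0 40
python3 -m crank '[{"tx":0,"ty":0,"tz":-15,"turn":0},{"tx":0,"ty":0,"tz":-50,"turn":0},{"tx":0,"ty":0,"tz":-95,"turn":0},{"tx":0,"ty":0,"tz":-135,"turn":0},{"tx":0,"ty":0,"tz":-135,"turn":0}]'
python3 - <<'E'
from h import *
plan((570,0,190,30),(*cab(-200,65),170,56),(*cab(-200,65),50,56))
E
```

```text
time: 10.48
position: [0.5844, 0.143, 0.0278]
tool_rot: [2.161, 2.28, -0.0]
ft_force: [-0.3, -0.9, 0.0]
grip_width: 0.411
grip_force: 0.0
time: 10.98
position: [0.585, 0.1438, 0.0286]
tool_rot: [2.159, 2.281, 0.003]
ft_force: [0.3, 0.1, 5.1]
grip_width: 0.204
grip_force: 40.0
time: 11.6
position: [0.5866, 0.1438, 0.1672]
tool_rot: [2.158, 2.279, 0.011]
ft_force: [0.8, -0.2, -0.8]
grip_width: 0.202
grip_force: 40.0
t 11.6 pos [587. 144. 167.] yaw 3.1 j7 -0.14
(570, 0, 190, 30) -> tx ty tz [-143.  -24.  -23.] turn -5.4 | dist 147 r 570 j7~ 30
(560.5350000000001, -198.315, 170, 56) -> tx ty tz [-167. -107.   19.] turn -5.2 | dist 200 r 595 j7~ 75
(560.5350000000001, -198.315, 50, 56) -> tx ty tz [ -0.  -1. 120.] turn 0.0 | dist 120 r 595 j7~ 75
```

```bash

python3 -m crank '[{"tx":-36,"ty":-6,"tz":-6,"turn":-1.4},{"tx":-72,"ty":-12,"tz":-12,"turn":-2.8},{"tx":-107,"ty":-18,"tz":-18,"turn":-4.2},{"tx":-143,"ty":-24,"tz":-23,"turn":-5.4},{"tx":-143,"ty":-24,"tz":-23,"turn":-5.4}]'
python3 -m crank '[{"tx":-42,"ty":-27,"tz":0,"turn":-1.3},{"tx":-84,"ty":-54,"tz":0,"turn":-2.6},{"tx":-125,"ty":-80,"tz":10,"turn":-3.9},{"tx":-167,"ty":-107,"tz":19,"turn":-5.2},{"tx":-167,"ty":-107,"tz":19,"turn":-5.2}]'
python3 - <<'E'
from h import *
s=ctrl.get_state(); print(s["grip_width"],s["grip_force"])
p,d=ctrl.get_image("top"); cv2.imwrite("pics/t2.png",p[100:340,300:620,::-1].repeat(2,0).repeat(2,1))
plan((*cab(-200,65),51,56))
E
```

```text
time: 12.22
position: [0.5672, -0.005, 0.1853]
tool_rot: [-1.576, -2.718, 0.003]
ft_force: [0.4, -0.1, -0.6]
grip_width: 0.199
grip_force: 40.0
time: 12.85
position: [0.5571, -0.2033, 0.1649]
tool_rot: [-0.926, -2.999, 0.004]
ft_force: [-0.2, 0.7, -1.2]
grip_width: 0.203
grip_force: 40.0
0.20260755482882853 39.96607303619385
t 12.9 pos [ 558. -200.  165.] yaw 55.9 j7 1.38
(560.5350000000001, -198.315, 51, 56) -> tx ty tz [ -1.   3. 114.] turn -0.0 | dist 114 r 595 j7~ 75
```

View pics/t2.png

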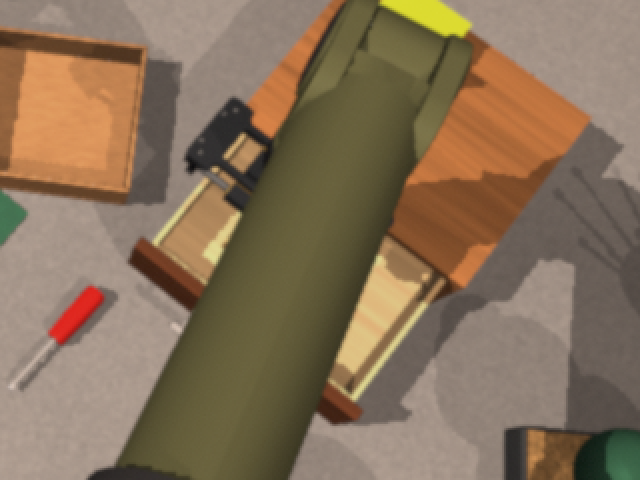

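The gripper at about (235,165) in the crop is over the left part of the open drawer, with the post end visible at (215,245). Clear to descend.

```bash

python3 -m crank '[{"tx":0,"ty":3,"tz":30,"turn":0},{"tx":0,"ty":3,"tz":60,"turn":0},{"tx":0,"ty":3,"tz":90,"turn":0},{"tx":0,"ty":3,"tz":114,"turn":0},{"tx":0,"ty":3,"tz":114,"turn":0}]'
python3 -m crank '[{"tx":0,"ty":0,"tz":0,"turn":0},{"tx":0,"ty":0,"tz":0,"turn":0},{"tx":0,"ty":0,"tz":0,"turn":0}]' 36
python3 -m crank '[{"tx":0,"ty":0,"tz":-20,"turn":0},{"tx":0,"ty":0,"tz":-60,"turn":0},{"tx":0,"ty":0,"tz":-110,"turn":0},{"tx":0,"ty":0,"tz":-130,"turn":0}]'
python3 - <<'E'
from h import *
# next: whole post C at (394,259) axis ~90
plan((545,0,190,30),(480,180,170,0),(394,256,130,0),(394,256,27,0))
E
```

```text
time: 13.52
position: [0.56, -0.1932, 0.0504]
tool_rot: [-0.91, -3.002, -0.001]
ft_force: [0.4, 0.3, 0.0]
grip_width: 0.203
grip_force: 40.0
time: 13.9
position: [0.5618, -0.1963, 0.0536]
tool_rot: [0.915, 3.004, 0.001]
ft_force: [0.8, -0.5, -1.3]
grip_width: 0.393
grip_force: 0.0
time: 14.4
position: [0.5627, -0.1974, 0.1879]
tool_rot: [0.914, 2.998, 0.001]
ft_force: [-0.6, -0.5, -0.6]
grip_width: 0.413
grip_force: 0.0
t 14.4 pos [ 563. -197.  188.] yaw 56.1 j7 1.37
(545, 0, 190, 30) -> tx ty tz [125. 154.  -2.] turn 5.2 | dist 198 r 545 j7~ 30
(480, 180, 170, 0) -> tx ty tz [189.  34.  19.] turn 6.0 | dist 192 r 513 j7~ -21
(394, 256, 130, 0) -> tx ty tz [ 76. -86.  39.] turn 0.0 | dist 122 r 470 j7~ -33
(394, 256, 27, 0) -> tx ty tz [  1.  -0. 103.] turn 0.0 | dist 103 r 470 j7~ -33
```

```bash

python3 -m crank '[{"tx":31,"ty":38,"tz":0,"turn":1.3},{"tx":62,"ty":76,"tz":0,"turn":2.6},{"tx":94,"ty":115,"tz":0,"turn":3.9},{"tx":125,"ty":154,"tz":0,"turn":5.2},{"tx":125,"ty":154,"tz":0,"turn":5.2}]' 36
python3 -m crank '[{"tx":47,"ty":9,"tz":5,"turn":1.5},{"tx":95,"ty":18,"tz":10,"turn":3},{"tx":142,"ty":26,"tz":15,"turn":4.5},{"tx":189,"ty":34,"tz":19,"turn":6},{"tx":189,"ty":34,"tz":19,"turn":6}]'
python3 - <<'E'
from h import *
for o in posts(lim=(.2,.85,-.4,.5)): print(o)
print([(np.round(r["xyz"],3),round(r["confidence"],2)) for r in ctrl.mark_of("top","post1")])
plan((394,256,130,0),(394,256,27,0))
E
```

```text
time: 15.02
position: [0.5432, 0.0065, 0.1841]
tool_rot: [1.558, 2.728, 0.005]
ft_force: [0.2, -0.2, 0.3]
grip_width: 0.414
grip_force: 0.0
time: 15.65
position: [0.4766, 0.1848, 0.1644]
tool_rot: [-2.212, -2.23, -0.002]
ft_force: [0.7, -0.4, 0.4]
grip_width: 0.413
grip_force: 0.0
(667, 218, 35, 30, -84.4, np.int32(157), array([243., 159.]), np.float64(25.0))
(546, -268, 261, 174, 56.2, np.int32(8204), array([449., 230.]), np.float64(21.0))
(534, 382, 33, 29, -72.5, np.int32(158), array([164., 207.]), np.float64(25.0))
(488, 391, 68, 31, 81.4, np.int32(286), array([156., 225.]), np.float64(25.0))
[(array([ 0.568, -0.197,  0.023]), 0.76), (array([0.671, 0.258, 0.006]), 0.58)]
t 15.8 pos [478. 181. 165.] yaw 0.2 j7 -0.39
(394, 256, 130, 0) -> tx ty tz [ 75. -84.  34.] turn 0.0 | dist 118 r 470 j7~ -33
(394, 256, 27, 0) -> tx ty tz [  0.  -0. 103.] turn 0.0 | dist 103 r 470 j7~ -33
```

```bash

python3 -m crank '[{"tx":25,"ty":-28,"tz":11,"turn":0},{"tx":50,"ty":-56,"tz":22,"turn":0},{"tx":75,"ty":-84,"tz":34,"turn":0},{"tx":75,"ty":-84,"tz":70,"turn":0},{"tx":75,"ty":-84,"tz":70,"turn":0}]' 36
python3 - <<'E'
from h import *
p,d=ctrl.get_image("wrist"); cv2.imwrite("pics/w2.png",p[:,:,::-1])
print([(np.round(r["xyz"],3),round(r["confidence"],2)) for r in ctrl.mark_of("wrist","post1")])
plan((394,256,27,0))
E
```

```text
time: 16.38
position: [0.3931, 0.2537, 0.0921]
tool_rot: [2.221, 2.221, -0.007]
ft_force: [0.3, -0.3, 0.3]
grip_width: 0.415
grip_force: 0.0
[(array([0.399, 0.264, 0.001]), 0.56)]
t 16.5 pos [395. 255.  95.] yaw -0.0 j7 -0.62
(394, 256, 27, 0) -> tx ty tz [ 1. -1. 68.] turn -0.0 | dist 68 r 470 j7~ -33
```

View pics/w2.png

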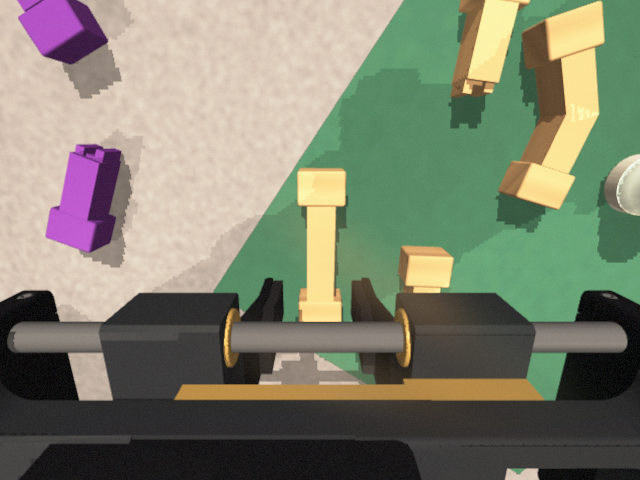

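The post's blocks are at (321,187) and (320,303), centred between the fingers at columns 275 and 360. The purple stubs at left stay untouched. Going down.

```bash

python3 -m crank '[{"tx":3,"ty":0,"tz":30,"turn":0},{"tx":3,"ty":0,"tz":55,"turn":0},{"tx":3,"ty":0,"tz":69,"turn":0},{"tx":3,"ty":0,"tz":69,"turn":0}]'
python3 -m crank '[{"tx":0,"ty":0,"tz":0,"turn":0},{"tx":0,"ty":0,"tz":0,"turn":0},{"tx":0,"ty":0,"tz":0,"turn":0},{"tx":0,"ty":0,"tz":0,"turn":0}]' 0 40
python3 -m crank '[{"tx":0,"ty":0,"tz":-15,"turn":0},{"tx":0,"ty":0,"tz":-50,"turn":0},{"tx":0,"ty":0,"tz":-95,"turn":0},{"tx":0,"ty":0,"tz":-140,"turn":0},{"tx":0,"ty":0,"tz":-140,"turn":0}]'
python3 - <<'E'
from h import *
plan((480,180,180,0),(530,-20,190,35),(*cab(-200,0),170,56),(*cab(-200,0),51,56))
E
```

```text
time: 16.98
position: [0.394, 0.2591, 0.0248]
tool_rot: [2.22, 2.223, -0.001]
ft_force: [1.1, 0.0, -0.3]
grip_width: 0.412
grip_force: 0.0
time: 17.48
position: [0.3941, 0.26, 0.0254]
tool_rot: [2.219, 2.224, 0.002]
ft_force: [-0.1, -0.6, 5.5]
grip_width: 0.202
grip_force: 40.0
time: 18.1
position: [0.3956, 0.2612, 0.1691]
tool_rot: [2.219, 2.223, 0.013]
ft_force: [-0.0, 0.3, -0.8]
grip_width: 0.203
grip_force: 40.0
t 18.1 pos [396. 261. 169.] yaw 0.1 j7 -0.64
(480, 180, 180, 0) -> tx ty tz [-81.  84. -11.] turn 0.0 | dist 118 r 513 j7~ -21
(530, -20, 190, 35) -> tx ty tz [-200.   50.  -11.] turn -7.0 | dist 206 r 530 j7~ 37
(524.2, -252.2, 170, 56) -> tx ty tz [-187. -138.   18.] turn -4.2 | dist 233 r 582 j7~ 82
(524.2, -252.2, 51, 56) -> tx ty tz [ -1.  -1. 119.] turn 0.0 | dist 119 r 582 j7~ 82
```

```bash

python3 -m crank '[{"tx":-27,"ty":28,"tz":-5,"turn":0},{"tx":-54,"ty":56,"tz":-10,"turn":0},{"tx":-81,"ty":84,"tz":-11,"turn":0},{"tx":-81,"ty":84,"tz":-11,"turn":0}]'
python3 -m crank '[{"tx":-50,"ty":13,"tz":-4,"turn":-1.7},{"tx":-100,"ty":25,"tz":-8,"turn":-3.4},{"tx":-150,"ty":38,"tz":-11,"turn":-5.2},{"tx":-200,"ty":50,"tz":-11,"turn":-7},{"tx":-200,"ty":50,"tz":-11,"turn":-7}]'
python3 -m crank '[{"tx":-47,"ty":-35,"tz":5,"turn":-1},{"tx":-94,"ty":-69,"tz":10,"turn":-2},{"tx":-140,"ty":-104,"tz":15,"turn":-3.2},{"tx":-187,"ty":-138,"tz":18,"turn":-4.2},{"tx":-187,"ty":-138,"tz":18,"turn":-4.2}]'
python3 - <<'E'
from h import *
for o in posts(lim=(.2,.85,-.1,.5)): print(o)
plan((*cab(-200,0),51,56))
E
```

```text
time: 18.6
position: [0.479, 0.1754, 0.175]
tool_rot: [2.225, 2.217, -0.002]
ft_force: [-0.2, -0.3, -1.2]
grip_width: 0.203
grip_force: 40.0
time: 19.23
position: [0.5276, -0.0254, 0.1861]
tool_rot: [-1.456, -2.784, 0.003]
ft_force: [-1.1, 1.0, 0.2]
grip_width: 0.203
grip_force: 40.0
time: 19.85
position: [0.5208, -0.2576, 0.1678]
tool_rot: [-0.927, -3.0, 0.004]
ft_force: [0.5, -0.1, -0.8]
grip_width: 0.203
grip_force: 40.0
(669, 257, 111, 31, 88.3, np.int32(449), array([226., 157.]), np.float64(25.0))
(535, 346, 110, 38, 89.6, np.int32(479), array([180., 208.]), np.float64(25.0))
(487, 390, 69, 31, 81.4, np.int32(295), array([156., 226.]), np.float64(25.0))
(468, 226, 68, 30, -84.4, np.int32(285), array([226., 242.]), np.float64(25.0))
t 19.9 pos [ 522. -254.  168.] yaw 55.9 j7 1.51
(524.2, -252.2, 51, 56) -> tx ty tz [ -1.   3. 117.] turn -0.0 | dist 117 r 582 j7~ 82
```

```bash

python3 -m crank '[{"tx":0,"ty":3,"tz":30,"turn":0},{"tx":0,"ty":3,"tz":60,"turn":0},{"tx":0,"ty":3,"tz":95,"turn":0},{"tx":0,"ty":3,"tz":119,"turn":0},{"tx":0,"ty":3,"tz":119,"turn":0}]'
python3 -m crank '[{"tx":0,"ty":0,"tz":0,"turn":0},{"tx":0,"ty":0,"tz":0,"turn":0},{"tx":0,"ty":0,"tz":0,"turn":0}]' 36
python3 -m crank '[{"tx":0,"ty":0,"tz":-20,"turn":0},{"tx":0,"ty":0,"tz":-60,"turn":0},{"tx":0,"ty":0,"tz":-110,"turn":0},{"tx":0,"ty":0,"tz":-140,"turn":0}]'
python3 - <<'E'
from h import *
# next: whole post A at (669,257), axis 88.3 -> tool y -1.7
plan((560,-30,195,30),(630,160,170,-1.7),(668,257,120,-1.7),(668,257,26,-1.7))
E
```

```text
time: 20.52
position: [0.5238, -0.247, 0.0474]
tool_rot: [-0.91, -3.002, -0.003]
ft_force: [0.7, 0.1, -0.0]
grip_width: 0.205
grip_force: 40.0
time: 20.9
position: [0.5252, -0.251, 0.0506]
tool_rot: [0.915, 3.004, 0.001]
ft_force: [0.5, -0.1, 0.5]
grip_width: 0.395
grip_force: 0.0
time: 21.4
position: [0.5254, -0.252, 0.194]
tool_rot: [0.915, 3.0, 0.0]
ft_force: [0.1, -0.4, -0.9]
grip_width: 0.413
grip_force: 0.0
t 21.4 pos [ 525. -252.  194.] yaw 56.1 j7 1.5
(560, -30, 195, 30) -> tx ty tz [ 95. 203.  -1.] turn 5.2 | dist 225 r 561 j7~ 33
(630, 160, 170, -1.7) -> tx ty tz [130. 156.  25.] turn 6.3 | dist 204 r 650 j7~ -16
(668, 257, 120, -1.7) -> tx ty tz [98. 35. 50.] turn -0.0 | dist 116 r 716 j7~ -23
(668, 257, 26, -1.7) -> tx ty tz [ 0. -0. 94.] turn -0.0 | dist 94 r 716 j7~ -23
```

```bash

python3 -m crank '[{"tx":24,"ty":51,"tz":0,"turn":1.3},{"tx":48,"ty":102,"tz":0,"turn":2.6},{"tx":72,"ty":153,"tz":0,"turn":3.9},{"tx":95,"ty":203,"tz":0,"turn":5.2},{"tx":95,"ty":203,"tz":0,"turn":5.2}]' 36
python3 -m crank '[{"tx":33,"ty":39,"tz":6,"turn":1.6},{"tx":65,"ty":78,"tz":12,"turn":3.2},{"tx":98,"ty":117,"tz":18,"turn":4.8},{"tx":130,"ty":156,"tz":25,"turn":6.3},{"tx":130,"ty":156,"tz":25,"turn":6.3}]'
python3 -m crank '[{"tx":33,"ty":12,"tz":16,"turn":0},{"tx":66,"ty":24,"tz":32,"turn":0},{"tx":98,"ty":35,"tz":50,"turn":0},{"tx":98,"ty":35,"tz":50,"turn":0}]'
python3 - <<'E'
from h import *
for o in posts(lim=(.2,.85,-.1,.5)): print(o)
ctrl.get_image("wrist")
print([(np.round(r["xyz"],3),round(r["confidence"],2)) for r in ctrl.mark_of("wrist","post1")])
plan((668,257,26,-1.7))
E
```

```text
time: 22.02
position: [0.5597, -0.0233, 0.1909]
tool_rot: [1.556, 2.729, 0.005]
ft_force: [-0.1, 0.2, 0.1]
grip_width: 0.414
grip_force: 0.0
time: 22.65
position: [0.6286, 0.1661, 0.1645]
tool_rot: [-2.24, -2.201, -0.001]
ft_force: [-0.1, -0.2, 0.2]
grip_width: 0.412
grip_force: 0.0
time: 23.15
position: [0.6651, 0.2599, 0.1134]
tool_rot: [-2.243, -2.198, 0.003]
ft_force: [-1.0, 0.1, 0.4]
grip_width: 0.415
grip_force: 0.0
(669, 229, 57, 32, 83.8, np.int32(237), array([240., 159.]), np.float64(25.0))
(467, 225, 69, 30, -86.8, np.int32(301), array([227., 243.]), np.float64(25.0))
[(array([0.668, 0.259, 0.003]), 0.89), (array([0.55 , 0.345, 0.003]), 0.68)]
t 23.3 pos [667. 256. 116.] yaw -1.5 j7 -0.27
(668, 257, 26, -1.7) -> tx ty tz [ 2.  1. 90.] turn 0.0 | dist 90 r 716 j7~ -23
```

```bash

python3 -m crank '[{"tx":2,"ty":1,"tz":30,"turn":0},{"tx":2,"ty":1,"tz":60,"turn":0},{"tx":2,"ty":1,"tz":80,"turn":0},{"tx":2,"ty":1,"tz":90,"turn":0},{"tx":2,"ty":1,"tz":90,"turn":0}]'
python3 -m crank '[{"tx":0,"ty":0,"tz":0,"turn":0},{"tx":0,"ty":0,"tz":0,"turn":0},{"tx":0,"ty":0,"tz":0,"turn":0},{"tx":0,"ty":0,"tz":0,"turn":0}]' 0 40
python3 -m crank '[{"tx":0,"ty":0,"tz":-15,"turn":0},{"tx":0,"ty":0,"tz":-50,"turn":0},{"tx":0,"ty":0,"tz":-95,"turn":0},{"tx":0,"ty":0,"tz":-145,"turn":0},{"tx":0,"ty":0,"tz":-145,"turn":0}]'
python3 - <<'E'
from h import *
plan((620,100,185,10),(530,-110,190,45),(*cab(-200,-65),170,56),(*cab(-200,-65),49,56))
E
```

```text
time: 23.92
position: [0.6669, 0.2598, 0.0246]
tool_rot: [2.248, 2.194, -0.001]
ft_force: [0.2, 0.5, 0.2]
grip_width: 0.408
grip_force: 0.0
time: 24.42
position: [0.6675, 0.2606, 0.0256]
tool_rot: [2.247, 2.194, 0.003]
ft_force: [-0.5, -0.3, 3.9]
grip_width: 0.204
grip_force: 40.0
time: 25.05
position: [0.6697, 0.261, 0.1763]
tool_rot: [2.246, 2.192, 0.015]
ft_force: [-0.1, 0.9, -1.3]
grip_width: 0.205
grip_force: 40.0
t 25.1 pos [670. 261. 176.] yaw -1.4 j7 -0.29
(620, 100, 185, 10) -> tx ty tz [-162.  -46.  -10.] turn -2.3 | dist 169 r 628 j7~ 1
(530, -110, 190, 45) -> tx ty tz [-191. -125.   -7.] turn -7.0 | dist 229 r 541 j7~ 57
(487.86500000000007, -306.085, 170, 56) -> tx ty tz [-109. -169.   18.] turn -2.2 | dist 202 r 576 j7~ 88
(487.86500000000007, -306.085, 49, 56) -> tx ty tz [ -1.  -1. 121.] turn 0.0 | dist 121 r 576 j7~ 88
```

```bash

python3 -m crank '[{"tx":-40,"ty":-12,"tz":-3,"turn":-0.6},{"tx":-81,"ty":-23,"tz":-6,"turn":-1.2},{"tx":-121,"ty":-35,"tz":-10,"turn":-1.8},{"tx":-162,"ty":-46,"tz":-10,"turn":-2.3},{"tx":-162,"ty":-46,"tz":-10,"turn":-2.3}]'
python3 -m crank '[{"tx":-48,"ty":-31,"tz":-3,"turn":-1.7},{"tx":-96,"ty":-62,"tz":-6,"turn":-3.5},{"tx":-143,"ty":-94,"tz":-7,"turn":-5.2},{"tx":-191,"ty":-125,"tz":-7,"turn":-7},{"tx":-191,"ty":-125,"tz":-7,"turn":-7}]'
python3 -m crank '[{"tx":-27,"ty":-42,"tz":5,"turn":-0.6},{"tx":-54,"ty":-84,"tz":10,"turn":-1.2},{"tx":-82,"ty":-127,"tz":15,"turn":-1.8},{"tx":-109,"ty":-169,"tz":18,"turn":-2.2},{"tx":-109,"ty":-169,"tz":18,"turn":-2.2}]'
python3 - <<'E'
from h import *
for o in posts(lim=(.2,.85,-.1,.5)): print(o)
print(ctrl.get_state()["grip_width"])
plan((*cab(-200,-65),49,56))
E
```

```text
time: 25.68
position: [0.616, 0.0941, 0.1795]
tool_rot: [2.025, 2.402, -0.003]
ft_force: [-0.4, 1.3, -0.0]
grip_width: 0.202
grip_force: 40.0
time: 26.3
position: [0.5255, -0.1153, 0.1866]
tool_rot: [-1.21, -2.899, 0.002]
ft_force: [1.4, 0.3, -0.4]
grip_width: 0.203
grip_force: 40.0
time: 26.92
position: [0.484, -0.3105, 0.1681]
tool_rot: [-0.925, -3.001, 0.003]
ft_force: [0.7, 0.2, 0.6]
grip_width: 0.202
grip_force: 40.0
(535, 346, 110, 38, 89.8, np.int32(482), array([180., 208.]), np.float64(25.0))
(487, 390, 69, 31, 81.4, np.int32(292), array([156., 226.]), np.float64(25.0))
(468, 226, 68, 30, -84.4, np.int32(282), array([226., 242.]), np.float64(25.0))
0.20261194622756948
t 27.0 pos [ 485. -308.  168.] yaw 55.9 j7 1.63
(487.86500000000007, -306.085, 49, 56) -> tx ty tz [ -1.   3. 119.] turn -0.0 | dist 119 r 576 j7~ 88
```

```bash

python3 -m crank '[{"tx":0,"ty":3,"tz":30,"turn":0},{"tx":0,"ty":3,"tz":60,"turn":0},{"tx":0,"ty":3,"tz":95,"turn":0},{"tx":0,"ty":3,"tz":120,"turn":0},{"tx":0,"ty":3,"tz":120,"turn":0}]'
python3 -m crank '[{"tx":0,"ty":0,"tz":0,"turn":0},{"tx":0,"ty":0,"tz":0,"turn":0},{"tx":0,"ty":0,"tz":0,"turn":0}]' 36
python3 -m crank '[{"tx":0,"ty":0,"tz":-20,"turn":0},{"tx":0,"ty":0,"tz":-60,"turn":0},{"tx":0,"ty":0,"tz":-110,"turn":0},{"tx":0,"ty":0,"tz":-140,"turn":0}]'
python3 - <<'E'
from h import *
plan((500,-90,195,40),(500,120,170,5.6),(468,222,120,5.6),(468,222,26,5.6))
E
```

```text
time: 27.6
position: [0.4877, -0.3012, 0.0468]
tool_rot: [-0.91, -3.003, -0.003]
ft_force: [-0.4, -0.3, -0.1]
grip_width: 0.2
grip_force: 40.0
time: 27.98
position: [0.4878, -0.3046, 0.0493]
tool_rot: [0.915, 3.004, 0.0]
ft_force: [-0.8, -0.2, 0.4]
grip_width: 0.397
grip_force: 0.0
time: 28.48
position: [0.4879, -0.3058, 0.1929]
tool_rot: [0.915, 3.0, -0.0]
ft_force: [0.6, -0.7, -0.4]
grip_width: 0.414
grip_force: 0.0
t 28.5 pos [ 488. -306.  193.] yaw 56.1 j7 1.61
(500, -90, 195, 40) -> tx ty tz [110. 186.  -2.] turn 3.2 | dist 216 r 508 j7~ 50
(500, 120, 170, 5.6) -> tx ty tz [161. 135.  24.] turn 6.9 | dist 211 r 514 j7~ -8
(468, 222, 120, 5.6) -> tx ty tz [105. -22.  49.] turn -0.0 | dist 118 r 518 j7~ -20
(468, 222, 26, 5.6) -> tx ty tz [ 0. -0. 94.] turn -0.0 | dist 94 r 518 j7~ -20
```

```bash

python3 -m crank '[{"tx":28,"ty":46,"tz":0,"turn":0.8},{"tx":55,"ty":93,"tz":0,"turn":1.6},{"tx":83,"ty":140,"tz":0,"turn":2.4},{"tx":110,"ty":186,"tz":0,"turn":3.2},{"tx":110,"ty":186,"tz":0,"turn":3.2}]' 36
python3 -m crank '[{"tx":40,"ty":34,"tz":6,"turn":1.7},{"tx":80,"ty":68,"tz":12,"turn":3.4},{"tx":121,"ty":101,"tz":18,"turn":5.2},{"tx":161,"ty":135,"tz":24,"turn":6.9},{"tx":161,"ty":135,"tz":24,"turn":6.9}]'
python3 - <<'E'
from h import *
for o in posts(name="t3",lim=(.2,.85,-.1,.5)): print(o)
print([(np.round(r["xyz"],3),round(r["confidence"],2)) for r in ctrl.mark_of("top","post1")])
plan((468,222,120,5.6),(468,222,26,5.6))
E
```

```text
time: 29.1
position: [0.5003, -0.0841, 0.19]
tool_rot: [1.314, 2.853, 0.004]
ft_force: [-0.3, -0.6, -1.0]
grip_width: 0.412
grip_force: 0.0
time: 29.72
position: [0.4987, 0.125, 0.1652]
tool_rot: [-2.103, -2.334, -0.002]
ft_force: [0.9, -0.9, 0.2]
grip_width: 0.415
grip_force: 0.0
(535, 346, 110, 38, 89.6, np.int32(472), array([180., 208.]), np.float64(25.0))
(488, 391, 68, 31, 81.4, np.int32(287), array([155., 225.]), np.float64(25.0))
[(array([ 0.527, -0.249,  0.025]), 0.95), (array([ 0.493, -0.306,  0.021]), 0.59), (array([ 0.564, -0.197,  0.025]), 0.57)]
t 29.8 pos [500. 120. 165.] yaw 5.7 j7 -0.16
(468, 222, 120, 5.6) -> tx ty tz [104. -21.  45.] turn 0.0 | dist 116 r 518 j7~ -20
(468, 222, 26, 5.6) -> tx ty tz [ 0. -0. 94.] turn -0.0 | dist 94 r 518 j7~ -20
```

View pics/t3.png

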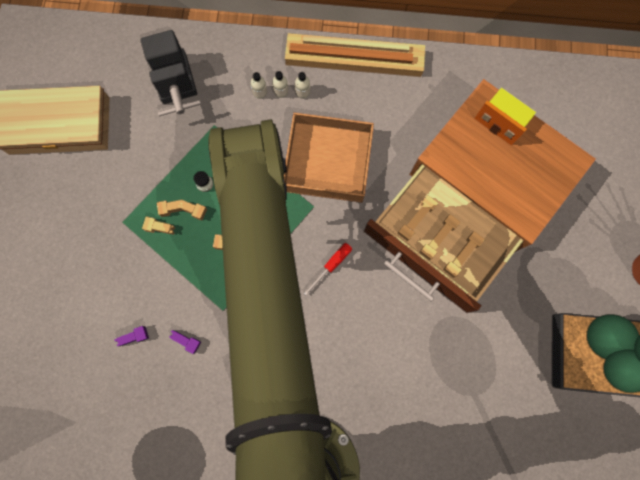

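Three posts lie side by side in the drawer, near (425,225), (445,245) and (468,260). The mat still holds the crooked post (181,208), one snapped post at (158,226) and the half-hidden one at (222,242). I'll take the half-hidden one now.

```bash

python3 -m crank '[{"tx":35,"ty":-7,"tz":15,"turn":0},{"tx":70,"ty":-14,"tz":30,"turn":0},{"tx":104,"ty":-21,"tz":45,"turn":0},{"tx":104,"ty":-21,"tz":70,"turn":0},{"tx":104,"ty":-21,"tz":70,"turn":0}]'
python3 -m crank '[{"tx":0,"ty":0,"tz":30,"turn":0},{"tx":0,"ty":0,"tz":55,"turn":0},{"tx":0,"ty":0,"tz":68,"turn":0},{"tx":0,"ty":0,"tz":68,"turn":0}]'
python3 -m crank '[{"tx":0,"ty":0,"tz":0,"turn":0},{"tx":0,"ty":0,"tz":0,"turn":0},{"tx":0,"ty":0,"tz":0,"turn":0},{"tx":0,"ty":0,"tz":0,"turn":0}]' 0 40
python3 -m crank '[{"tx":0,"ty":0,"tz":-15,"turn":0},{"tx":0,"ty":0,"tz":-50,"turn":0},{"tx":0,"ty":0,"tz":-95,"turn":0},{"tx":0,"ty":0,"tz":-145,"turn":0},{"tx":0,"ty":0,"tz":-145,"turn":0}]'
python3 - <<'E'
from h import *
plan((560,150,170,0),(650,62,130,-2.5),(650,62,36,-2.5))
E
```

```text
time: 30.45
position: [0.4676, 0.22, 0.0937]
tool_rot: [2.112, 2.325, -0.005]
ft_force: [-0.3, -1.0, -0.3]
grip_width: 0.41
grip_force: 0.0
time: 30.95
position: [0.4684, 0.2216, 0.0268]
tool_rot: [2.111, 2.326, -0.001]
ft_force: [0.3, 0.1, -0.1]
grip_width: 0.414
grip_force: 0.0
time: 31.45
position: [0.4685, 0.223, 0.0274]
tool_rot: [2.109, 2.328, 0.002]
ft_force: [0.1, -0.7, 4.9]
grip_width: 0.205
grip_force: 40.0
time: 32.08
position: [0.4705, 0.224, 0.1768]
tool_rot: [2.108, 2.326, 0.014]
ft_force: [0.7, -0.1, -0.0]
grip_width: 0.203
grip_force: 40.0
t 32.1 pos [470. 224. 177.] yaw 5.6 j7 -0.37
(560, 150, 170, 0) -> tx ty tz [-82.  82.   7.] turn 1.1 | dist 116 r 580 j7~ -15
(650, 62, 130, -2.5) -> tx ty tz [-88.  90.  40.] turn 0.5 | dist 132 r 653 j7~ -8
(650, 62, 36, -2.5) -> tx ty tz [-0. -1. 94.] turn -0.0 | dist 94 r 653 j7~ -8
```

```bash

python3 -m crank '[{"tx":-41,"ty":41,"tz":0,"turn":0.5},{"tx":-82,"ty":82,"tz":7,"turn":1.1},{"tx":-126,"ty":127,"tz":7,"turn":1.6},{"tx":-170,"ty":172,"tz":27,"turn":1.6},{"tx":-170,"ty":172,"tz":47,"turn":1.6}]'
python3 - <<'E'
from h import *
print(ctrl.get_state()["grip_width"])
plan((650,62,34,-2.5))
E
```

```text
time: 32.7
position: [0.6578, 0.0643, 0.1232]
tool_rot: [2.272, 2.164, -0.004]
ft_force: [-1.0, -0.1, -0.8]
grip_width: 0.203
grip_force: 40.0
0.2027166357824097
t 32.7 pos [658.  64. 123.] yaw -2.8 j7 -0.05
(650, 62, 34, -2.5) -> tx ty tz [-2. -8. 89.] turn -0.1 | dist 90 r 653 j7~ -8
```

```bash

python3 -m crank '[{"tx":-2,"ty":-8,"tz":20,"turn":0},{"tx":-2,"ty":-8,"tz":45,"turn":0},{"tx":-2,"ty":-8,"tz":70,"turn":0},{"tx":-2,"ty":-8,"tz":90,"turn":0},{"tx":-2,"ty":-8,"tz":90,"turn":0}]'
python3 -m crank '[{"tx":0,"ty":0,"tz":0,"turn":0},{"tx":0,"ty":0,"tz":0,"turn":0},{"tx":0,"ty":0,"tz":0,"turn":0}]' 36
python3 -m crank '[{"tx":0,"ty":0,"tz":-20,"turn":0},{"tx":0,"ty":0,"tz":-60,"turn":0},{"tx":0,"ty":0,"tz":-110,"turn":0},{"tx":0,"ty":0,"tz":-140,"turn":0}]'
python3 - <<'E'
from h import *
for o in posts(lim=(.2,.85,-.1,.5)): print(o)
# crooked: contour skeleton: split component halves
p,d=ctrl.get_image("top"); cv2.imwrite("pics/k1.png",cv2.resize(p[185:245,130:230,::-1],None,fx=7,fy=7,interpolation=2))
E
```

```text
time: 33.33
position: [0.6456, 0.069, 0.0323]
tool_rot: [-2.264, -2.174, 0.006]
ft_force: [-0.0, 0.1, -0.1]
grip_width: 0.205
grip_force: 40.0
time: 33.7
position: [0.6483, 0.0687, 0.0356]
tool_rot: [2.266, 2.174, 0.002]
ft_force: [-0.0, 0.1, -0.1]
grip_width: 0.391
grip_force: 0.0
time: 34.2
position: [0.6491, 0.0684, 0.1795]
tool_rot: [2.265, 2.172, 0.007]
ft_force: [0.1, 0.3, 0.1]
grip_width: 0.413
grip_force: 0.0
(535, 346, 110, 38, 89.6, np.int32(481), array([180., 208.]), np.float64(25.0))
(487, 390, 70, 31, 81.4, np.int32(296), array([156., 226.]), np.float64(25.0))
```

View pics/k1.png

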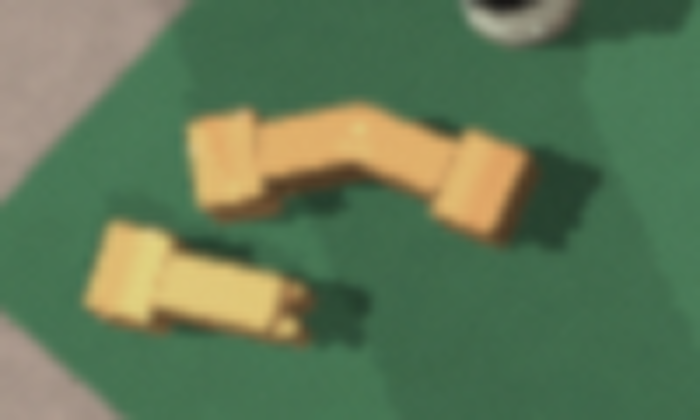

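The close crop shows the stub with its block at (130,275) and splinters at (295,310). The crooked post bends at (357,140), with block centres at (227,155) and (480,180).

```bash
python3 - <<'E'
from h import *
f=lambda *a: deproj("top",np.array(a)/7+[130,185],.027)[:,:2]*1000
b=f([130,275],[282,300],[210,287]); print(b.round(), "E axis",np.degrees(np.arctan2(*(b[0]-b[1])[::-1])))
c=f([357,140],[227,155],[480,180],[405,157]); print(c.round())
for i in (1,2): print("half",i,np.degrees(np.arctan2(*(c[i]-c[0])[::-1])),np.linalg.norm(c[i]-c[0]))
E
```

```text
[[490. 412.]
 [487. 361.]
 [489. 385.]] E axis 86.13852189429561
[[542. 345.]
 [533. 387.]
 [533. 303.]
 [538. 328.]]
half 1 102.4578110964089 42.780870753069344
half 2 -102.6798093037265 43.2941837674151
```

```bash
python3 - <<'E'
from h import *
plan((600,180,180,-4),(530,330,160,-8),(488,385,100,-8),(488,385,26,-8))
E
```

```text
t 34.3 pos [651.  69. 181.] yaw -2.4 j7 -0.07
(600, 180, 180, -4) -> tx ty tz [109. -55.   1.] turn 0.3 | dist 122 r 626 j7~ -21
(530, 330, 160, -8) -> tx ty tz [145. -80.  20.] turn 0.8 | dist 167 r 624 j7~ -40
(488, 385, 100, -8) -> tx ty tz [ 48. -50.  60.] turn 0.0 | dist 92 r 622 j7~ -46
(488, 385, 26, -8) -> tx ty tz [-0. -1. 74.] turn 0.0 | dist 74 r 622 j7~ -46
```

```bash

python3 -m crank '[{"tx":36,"ty":-18,"tz":0,"turn":0},{"tx":73,"ty":-36,"tz":0,"turn":0},{"tx":109,"ty":-55,"tz":0,"turn":0},{"tx":109,"ty":-55,"tz":0,"turn":0}]' 32
python3 - <<'E'
from h import *
plan((550,290,150,-17),(540,328,100,-17))
E
```

```text
time: 34.8
position: [0.595, 0.1849, 0.1744]
tool_rot: [-2.257, -2.181, -0.001]
ft_force: [-0.3, -0.0, 0.0]
grip_width: 0.371
grip_force: 0.0
t 34.8 pos [595. 185. 174.] yaw -2.0 j7 -0.28
(550, 290, 150, -17) -> tx ty tz [103. -49.  25.] turn 3.0 | dist 117 r 622 j7~ -45
(540, 328, 100, -17) -> tx ty tz [ 33. -21.  50.] turn 0.0 | dist 64 r 632 j7~ -48
```

```bash

python3 -m crank '[{"tx":34,"ty":-16,"tz":8,"turn":1},{"tx":69,"ty":-33,"tz":16,"turn":2},{"tx":103,"ty":-49,"tz":25,"turn":3},{"tx":103,"ty":-49,"tz":25,"turn":3}]'
python3 -m crank '[{"tx":16,"ty":-10,"tz":0,"turn":0},{"tx":33,"ty":-21,"tz":10,"turn":0},{"tx":33,"ty":-21,"tz":20,"turn":0},{"tx":33,"ty":-21,"tz":20,"turn":0}]'
python3 - <<'E'
from h import *
p,d=ctrl.get_image("wrist"); img=p[:,:,::-1].copy()
for x,y,c in((540,328,(0,0,255)),(546,345,(255,0,0)),(488,385,(255,0,255)),(571,318,(0,255,255)),(509,338,(0,255,255))):
    u=proj("wrist",[x/1000,y/1000,.027])[0]; cv2.circle(img,tuple(int(v) for v in u),5,c,-1)
cv2.imwrite("pics/w3.png",img)
for q in("crooked1","snapped1"): print([(np.round(r["xyz"],3),round(r["confidence"],2)) for r in ctrl.mark_of("wrist",q)])
plan((540,328,26,-17))
E
```

```text
time: 35.3
position: [0.5503, 0.2878, 0.1485]
tool_rot: [-2.525, -1.866, 0.003]
ft_force: [-0.5, 0.4, 0.3]
grip_width: 0.368
grip_force: 0.0
time: 35.8
position: [0.5417, 0.3214, 0.1279]
tool_rot: [2.531, 1.86, -0.005]
ft_force: [0.3, -0.5, 0.7]
grip_width: 0.367
grip_force: 0.0
[(array([0.547, 0.347, 0.003]), 0.56)]
[(array([0.689, 0.019, 0.01 ]), 0.71), (array([0.493, 0.393, 0.003]), 0.57)]
t 36.0 pos [543. 322. 130.] yaw -17.5 j7 -0.78
(540, 328, 26, -17) -> tx ty tz [  5.  -5. 104.] turn -0.1 | dist 104 r 632 j7~ -48
```

View pics/w3.png

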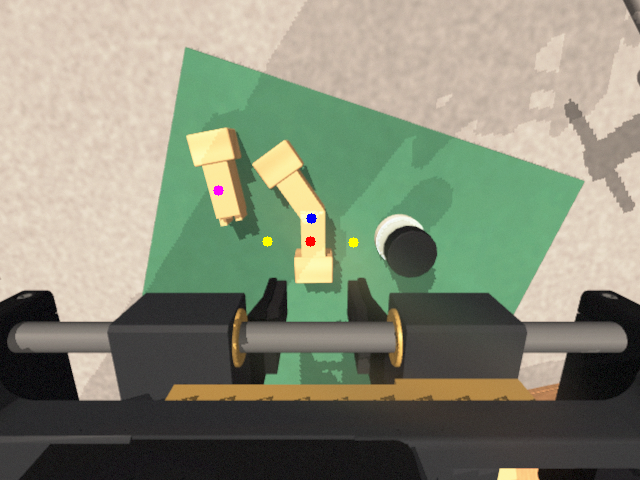

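The markers sit on the shafts: red (310,241) is about 3 mm left of the crooked shaft centre, and the yellow finger points are clear of the jar at (400,240). I'll correct by 3 mm and descend.

```bash

python3 -m crank '[{"tx":5,"ty":-2,"tz":35,"turn":0},{"tx":5,"ty":-2,"tz":70,"turn":0},{"tx":5,"ty":-2,"tz":92,"turn":0},{"tx":5,"ty":-2,"tz":104,"turn":0},{"tx":5,"ty":-2,"tz":104,"turn":0}]'
python3 -m crank '[{"tx":0,"ty":0,"tz":0,"turn":0},{"tx":0,"ty":0,"tz":0,"turn":0},{"tx":0,"ty":0,"tz":0,"turn":0},{"tx":0,"ty":0,"tz":0,"turn":0}]' 0 45
python3 -m crank '[{"tx":0,"ty":0,"tz":-15,"turn":0},{"tx":0,"ty":0,"tz":-50,"turn":0},{"tx":0,"ty":0,"tz":-95,"turn":0},{"tx":0,"ty":0,"tz":-145,"turn":0},{"tx":0,"ty":0,"tz":-145,"turn":0}]'
python3 - <<'E'
from h import *
# grasp is 17 mm from bend along half2 (towards -y); mass centre ~ +y side of TCP by ~16
plan((600,180,175,-17),(735,3,120,-17),(735,3,36,-17))
E
```

```text
time: 36.58
position: [0.5419, 0.3274, 0.0253]
tool_rot: [2.532, 1.86, -0.001]
ft_force: [-0.3, -0.3, -0.1]
grip_width: 0.365
grip_force: 0.0
time: 37.08
position: [0.5426, 0.3284, 0.0268]
tool_rot: [-2.531, -1.86, -0.003]
ft_force: [-0.4, -0.6, 5.7]
grip_width: 0.203
grip_force: 44.9
time: 37.7
position: [0.5446, 0.3292, 0.1764]
tool_rot: [2.532, 1.86, 0.015]
ft_force: [-0.1, 0.1, -1.3]
grip_width: 0.206
grip_force: 44.9
t 37.7 pos [545. 329. 176.] yaw -17.4 j7 -0.8
(600, 180, 175, -17) -> tx ty tz [-126.   97.    1.] turn -0.1 | dist 159 r 626 j7~ -34
(735, 3, 120, -17) -> tx ty tz [-130.  181.   55.] turn 0.0 | dist 229 r 735 j7~ -17
(735, 3, 36, -17) -> tx ty tz [-1. -0. 84.] turn 0.0 | dist 84 r 735 j7~ -17
```

```bash

python3 -m crank '[{"tx":-31,"ty":24,"tz":0,"turn":0},{"tx":-63,"ty":48,"tz":0,"turn":0},{"tx":-95,"ty":73,"tz":0,"turn":0},{"tx":-126,"ty":97,"tz":0,"turn":0},{"tx":-126,"ty":97,"tz":0,"turn":0}]'
python3 -m crank '[{"tx":-32,"ty":45,"tz":0,"turn":0},{"tx":-65,"ty":90,"tz":0,"turn":0},{"tx":-97,"ty":136,"tz":20,"turn":0},{"tx":-130,"ty":181,"tz":40,"turn":0},{"tx":-130,"ty":181,"tz":55,"turn":0}]'
python3 - <<'E'
from h import *
s=ctrl.get_state(); print(s["grip_width"],s["grip_force"])
plan((735,3,34,-17))
E
```

```text
time: 38.33
position: [0.5977, 0.1732, 0.17]
tool_rot: [2.536, 1.85, -0.003]
ft_force: [-0.8, 0.7, -0.7]
grip_width: 0.202
grip_force: 44.9
time: 38.95
position: [0.731, -0.0059, 0.113]
tool_rot: [2.536, 1.85, -0.007]
ft_force: [-0.2, -0.7, -1.4]
grip_width: 0.202
grip_force: 44.9
0.20215922820621263 44.88580584526062
t 39.0 pos [731.  -6. 113.] yaw -17.8 j7 -0.17
(735, 3, 34, -17) -> tx ty tz [10.  1. 79.] turn -0.2 | dist 80 r 735 j7~ -17
```

```bash

python3 -m crank '[{"tx":7,"ty":1,"tz":20,"turn":0},{"tx":7,"ty":1,"tz":40,"turn":0},{"tx":7,"ty":1,"tz":60,"turn":0},{"tx":7,"ty":1,"tz":80,"turn":0},{"tx":7,"ty":1,"tz":80,"turn":0}]'
python3 -m crank '[{"tx":0,"ty":0,"tz":0,"turn":0},{"tx":0,"ty":0,"tz":0,"turn":0},{"tx":0,"ty":0,"tz":0,"turn":0}]' 30
python3 -m crank '[{"tx":0,"ty":0,"tz":-20,"turn":0},{"tx":0,"ty":0,"tz":-60,"turn":0},{"tx":0,"ty":0,"tz":-110,"turn":0},{"tx":0,"ty":0,"tz":-140,"turn":0}]'
python3 - <<'E'
from h import *
for o in posts(lim=(.2,.85,-.1,.5)): print(o)
plan((620,180,175,-10),(530,340,150,-8),(491,385,110,-8),(491,385,26,-8))
E
```

```text
time: 39.58
position: [0.7321, 0.0072, 0.033]
tool_rot: [-2.529, -1.859, 0.005]
ft_force: [0.5, -0.0, -0.7]
grip_width: 0.204
grip_force: 44.9
time: 39.95
position: [0.7345, 0.0069, 0.0367]
tool_rot: [2.531, 1.86, 0.002]
ft_force: [0.3, 0.4, 0.7]
grip_width: 0.335
grip_force: 0.0
time: 40.45
position: [0.7352, 0.0066, 0.1809]
tool_rot: [2.529, 1.858, 0.008]
ft_force: [0.9, -0.5, 0.0]
grip_width: 0.345
grip_force: 0.0
(487, 390, 70, 31, 81.3, np.int32(297), array([156., 226.]), np.float64(25.0))
t 40.5 pos [737.   6. 185.] yaw -17.4 j7 -0.19
(620, 180, 175, -10) -> tx ty tz [ 131. -163.    9.] turn -1.5 | dist 209 r 646 j7~ -26
(530, 340, 150, -8) -> tx ty tz [ 142. -117.   24.] turn -0.4 | dist 185 r 630 j7~ -41
(491, 385, 110, -8) -> tx ty tz [ 39. -45.  40.] turn 0.0 | dist 72 r 624 j7~ -46
(491, 385, 26, -8) -> tx ty tz [-0. -1. 84.] turn 0.0 | dist 84 r 624 j7~ -46
```

```bash

python3 -m crank '[{"tx":33,"ty":-41,"tz":0,"turn":-0.4},{"tx":65,"ty":-81,"tz":0,"turn":-0.8},{"tx":98,"ty":-122,"tz":5,"turn":-1.2},{"tx":131,"ty":-163,"tz":9,"turn":-1.5},{"tx":131,"ty":-163,"tz":9,"turn":-1.5}]' 36
python3 -m crank '[{"tx":36,"ty":-29,"tz":0,"turn":-0.2},{"tx":71,"ty":-58,"tz":5,"turn":-0.4},{"tx":107,"ty":-88,"tz":12,"turn":-0.4},{"tx":142,"ty":-117,"tz":24,"turn":-0.4},{"tx":142,"ty":-117,"tz":24,"turn":-0.4}]'
python3 -m crank '[{"tx":20,"ty":-23,"tz":10,"turn":0},{"tx":39,"ty":-45,"tz":30,"turn":0},{"tx":39,"ty":-45,"tz":40,"turn":0},{"tx":39,"ty":-45,"tz":40,"turn":0}]'
python3 - <<'E'
from h import *
p,d=ctrl.get_image("wrist")
print([(np.round(r["xyz"],3),round(r["confidence"],2)) for r in ctrl.mark_of("wrist","snapped1")])
print(posts("wrist",lim=(.4,.6,.3,.45)))
plan((491,385,26,-8))
E
```

```text
time: 41.12
position: [0.6146, 0.1872, 0.1674]
tool_rot: [-2.392, -2.03, -0.003]
ft_force: [-0.1, -0.4, 1.9]
grip_width: 0.415
grip_force: 0.0
time: 41.75
position: [0.5237, 0.3447, 0.1423]
tool_rot: [-2.36, -2.07, 0.001]
ft_force: [0.6, -0.6, 0.3]
grip_width: 0.417
grip_force: 0.0
time: 42.25
position: [0.4887, 0.3833, 0.1025]
tool_rot: [2.37, 2.06, -0.001]
ft_force: [-0.0, 0.0, 0.4]
grip_width: 0.414
grip_force: 0.0
[(array([0.492, 0.393, 0.003]), 0.56)]
[(490, 395, 69, 29, 82.9, np.int32(3071), array([315., 235.]), np.float64(27.0))]
t 42.4 pos [489. 384. 104.] yaw -8.0 j7 -0.76
(491, 385, 26, -8) -> tx ty tz [ 1.  1. 78.] turn -0.0 | dist 78 r 624 j7~ -46
```

```bash

python3 -m crank '[{"tx":0,"ty":0,"tz":30,"turn":0},{"tx":0,"ty":0,"tz":55,"turn":0},{"tx":0,"ty":0,"tz":78,"turn":0},{"tx":0,"ty":0,"tz":78,"turn":0}]'
python3 -m crank '[{"tx":0,"ty":0,"tz":0,"turn":0},{"tx":0,"ty":0,"tz":0,"turn":0},{"tx":0,"ty":0,"tz":0,"turn":0},{"tx":0,"ty":0,"tz":0,"turn":0}]' 0 45
python3 -m crank '[{"tx":0,"ty":0,"tz":-15,"turn":0},{"tx":0,"ty":0,"tz":-50,"turn":0},{"tx":0,"ty":0,"tz":-95,"turn":0},{"tx":0,"ty":0,"tz":-145,"turn":0},{"tx":0,"ty":0,"tz":-145,"turn":0}]'
python3 - <<'E'
from h import *
plan((570,220,175,-5),(652,-25,130,-2.5),(652,-25,34,-2.5))
E
```

```text
time: 42.9
position: [0.4882, 0.3845, 0.0245]
tool_rot: [2.37, 2.062, -0.0]
ft_force: [0.3, -0.5, 0.4]
grip_width: 0.413
grip_force: 0.0
time: 43.4
position: [0.4877, 0.3856, 0.0254]
tool_rot: [2.369, 2.064, 0.002]
ft_force: [-0.4, -1.2, 4.7]
grip_width: 0.2
grip_force: 45.0
time: 44.02
position: [0.4897, 0.3873, 0.1757]
tool_rot: [-2.368, -2.063, -0.016]
ft_force: [0.6, 0.6, -1.0]
grip_width: 0.204
grip_force: 45.0
t 44.0 pos [490. 387. 176.] yaw -7.9 j7 -0.78
(570, 220, 175, -5) -> tx ty tz [-155.  102.    0.] turn -0.6 | dist 186 r 611 j7~ -26
(652, -25, 130, -2.5) -> tx ty tz [-237.  103.   44.] turn -0.5 | dist 262 r 652 j7~ 0
(652, -25, 34, -2.5) -> tx ty tz [-1. -1. 96.] turn -0.0 | dist 96 r 652 j7~ 0
```

```bash

python3 -m crank '[{"tx":-39,"ty":26,"tz":0,"turn":-0.2},{"tx":-78,"ty":51,"tz":0,"turn":-0.4},{"tx":-116,"ty":77,"tz":0,"turn":-0.6},{"tx":-155,"ty":102,"tz":0,"turn":-0.6},{"tx":-155,"ty":102,"tz":0,"turn":-0.6}]'
python3 -m crank '[{"tx":-57,"ty":25,"tz":0,"turn":-0.2},{"tx":-115,"ty":50,"tz":0,"turn":-0.4},{"tx":-172,"ty":75,"tz":10,"turn":-0.5},{"tx":-228,"ty":100,"tz":25,"turn":-0.5},{"tx":-237,"ty":103,"tz":44,"turn":-0.5}]'
python3 - <<'E'
from h import *
s=ctrl.get_state(); print(s["grip_width"],s["grip_force"])
plan((652,-25,34,-2.5))
E
```

```text
time: 44.65
position: [0.5687, 0.2119, 0.1693]
tool_rot: [2.321, 2.114, -0.003]
ft_force: [-0.2, 1.3, -0.7]
grip_width: 0.203
grip_force: 45.0
time: 45.28
position: [0.6499, -0.0329, 0.1252]
tool_rot: [2.273, 2.165, -0.002]
ft_force: [0.1, -0.3, 0.0]
grip_width: 0.205
grip_force: 45.0
0.20476711259764718 44.98087227344513
t 45.3 pos [650. -33. 125.] yaw -2.8 j7 0.12
(652, -25, 34, -2.5) -> tx ty tz [ 8.  2. 91.] turn -0.1 | dist 92 r 652 j7~ 0
```

```bash

python3 -m crank '[{"tx":4,"ty":2,"tz":20,"turn":0},{"tx":4,"ty":2,"tz":45,"turn":0},{"tx":4,"ty":2,"tz":70,"turn":0},{"tx":4,"ty":2,"tz":92,"turn":0},{"tx":4,"ty":2,"tz":92,"turn":0}]'
python3 -m crank '[{"tx":0,"ty":0,"tz":0,"turn":0},{"tx":0,"ty":0,"tz":0,"turn":0},{"tx":0,"ty":0,"tz":0,"turn":0}]' 34
python3 -m crank '[{"tx":0,"ty":0,"tz":-20,"turn":0},{"tx":0,"ty":0,"tz":-60,"turn":0},{"tx":0,"ty":0,"tz":-110,"turn":0},{"tx":0,"ty":0,"tz":-160,"turn":0}]'
python3 - <<'E'
from h import *
# push pose: closed fingers in front of the drawer front; tool y along cab x (-34)
plan((520,0,200,-20),(425,-130,200,-34))
E
```

```text
time: 45.9
position: [0.6498, -0.0207, 0.031]
tool_rot: [-2.261, -2.175, 0.004]
ft_force: [0.0, -0.4, -0.5]
grip_width: 0.201
grip_force: 45.0
time: 46.28
position: [0.6524, -0.0232, 0.0346]
tool_rot: [2.266, 2.174, 0.002]
ft_force: [-0.7, -1.2, 1.3]
grip_width: 0.377
grip_force: 0.0
time: 46.78
position: [0.6518, -0.0233, 0.197]
tool_rot: [2.267, 2.174, 0.002]
ft_force: [0.5, -0.2, -0.6]
grip_width: 0.389
grip_force: 0.0
t 46.8 pos [652. -23. 197.] yaw -2.4 j7 0.09
(520, 0, 200, -20) -> tx ty tz [  18. -133.   -3.] turn 3.5 | dist 134 r 520 j7~ -20
(425, -130, 200, -34) -> tx ty tz [-155.  -45.   -0.] turn 2.8 | dist 161 r 444 j7~ -17
```

```bash

python3 -m crank '[{"tx":5,"ty":-33,"tz":0,"turn":0.9},{"tx":9,"ty":-67,"tz":0,"turn":1.8},{"tx":14,"ty":-100,"tz":0,"turn":2.7},{"tx":18,"ty":-133,"tz":0,"turn":3.5},{"tx":18,"ty":-133,"tz":0,"turn":3.5}]' 32
python3 -m crank '[{"tx":-39,"ty":-11,"tz":0,"turn":0.7},{"tx":-78,"ty":-22,"tz":0,"turn":1.4},{"tx":-116,"ty":-34,"tz":0,"turn":2.1},{"tx":-155,"ty":-45,"tz":0,"turn":2.8},{"tx":-155,"ty":-45,"tz":0,"turn":2.8}]'
python3 - <<'E'
from h import *
for o in posts(name="t4",lim=(.2,.85,-.1,.5)): print(o)
p=cv2.imread("pics/t4.png"); cv2.imwrite("pics/t4c.png",cv2.resize(p[100:310,110:540],None,fx=1.85,fy=1.85,interpolation=2))
ctrl.get_image("wrist"); print([(np.round(r["xyz"],3),round(r["confidence"],2)) for c in("top","wrist") for r in ctrl.mark_of(c,"cab_drawer0_handle")])
for q in ["jar","screwdriver","post1","snapped1","crooked1"]:
    print(q,[(np.round(r["xyz"],3),round(r["confidence"],2)) for r in ctrl.mark_of("top",q)])
plan((*cab(-332,-1),150,-34),(*cab(-332,-1),77,-34))
E
```

```text
time: 47.4
position: [0.5183, 0.0007, 0.1952]
tool_rot: [-2.57, -1.805, -0.004]
ft_force: [1.0, -0.1, 0.3]
grip_width: 0.368
grip_force: 0.0
time: 48.02
position: [0.4241, -0.1334, 0.1949]
tool_rot: [2.776, 1.469, 0.004]
ft_force: [0.6, 0.7, -0.6]
grip_width: 0.367
grip_force: 0.0
(727, 26, 110, 40, 84.2, np.int32(485), array([328., 142.]), np.float64(27.0))
(648, 73, 66, 29, -87.3, np.int32(260), array([302., 173.]), np.float64(27.0))
(653, -14, 67, 29, -84.4, np.int32(264), array([339., 175.]), np.float64(27.0))
[(array([ 0.415, -0.176,  0.074]), 0.81)]
jar [(array([0.604, 0.308, 0.006]), 0.7)]
screwdriver [(array([ 0.43 ,  0.   , -0.002]), 0.93)]
post1 []
snapped1 [(array([ 0.653, -0.012,  0.003]), 0.86), (array([0.645, 0.074, 0.001]), 0.77), (array([ 0.241,  0.292, -0.001]), 0.59), (array([0.234, 0.414, 0.002]), 0.57)]
crooked1 [(array([0.739, 0.028, 0.002]), 0.8)]
t 48.5 pos [ 425. -130.  194.] yaw -33.8 j7 -0.43
(414.21299999999997, -179.24099999999999, 150, -34) -> tx ty tz [-47.  19.  44.] turn 0.0 | dist 67 r 451 j7~ -11
(414.21299999999997, -179.24099999999999, 77, -34) -> tx ty tz [ 0.  0. 73.] turn 0.0 | dist 73 r 451 j7~ -11
```

View pics/t4c.png

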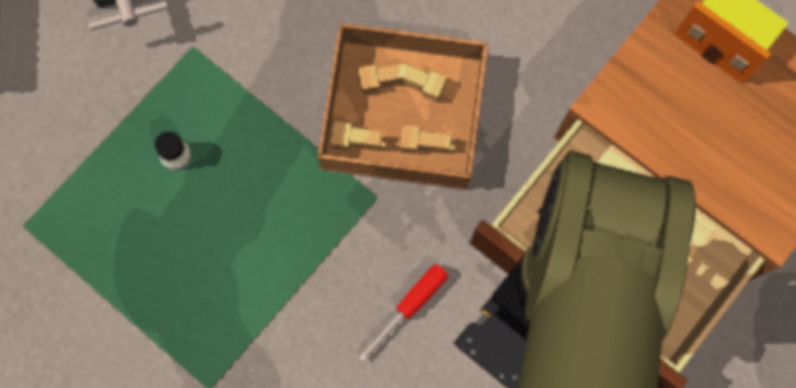

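The mat is empty except for the jar (172,150). All three rejects are in the box at (403,78), (365,137) and (427,138). The screwdriver at (410,305) hasn't moved. Now I'll grip the handle and push the drawer shut.

```bash

python3 -m crank '[{"tx":-23,"ty":9,"tz":15,"turn":0},{"tx":-47,"ty":19,"tz":30,"turn":0},{"tx":-47,"ty":19,"tz":44,"turn":0},{"tx":-47,"ty":19,"tz":44,"turn":0}]' 32
python3 -m crank '[{"tx":0,"ty":0,"tz":25,"turn":0},{"tx":0,"ty":0,"tz":50,"turn":0},{"tx":0,"ty":0,"tz":72,"turn":0},{"tx":0,"ty":0,"tz":72,"turn":0}]'
python3 -m crank '[{"tx":0,"ty":0,"tz":0,"turn":0},{"tx":0,"ty":0,"tz":0,"turn":0},{"tx":0,"ty":0,"tz":0,"turn":0},{"tx":0,"ty":0,"tz":0,"turn":0}]' 0 40
python3 -m crank '[{"tx":0,"ty":10,"tz":0,"turn":0},{"tx":0,"ty":25,"tz":0,"turn":0},{"tx":0,"ty":40,"tz":0,"turn":0},{"tx":0,"ty":55,"tz":0,"turn":0},{"tx":0,"ty":65,"tz":0,"turn":0}]'
python3 - <<'E'
from h import *
A=np.array([[.829,-.559],[.559,.829]]); print(A@(ctrl.get_state()["position"][:2]-[.690,-.364]),yaw())
E
```

```text
time: 48.98
position: [0.4136, -0.1787, 0.1485]
tool_rot: [-2.77, -1.478, 0.003]
ft_force: [-0.2, 0.2, -0.3]
grip_width: 0.369
grip_force: 0.0
time: 49.48
position: [0.4135, -0.1785, 0.0767]
tool_rot: [-2.77, -1.479, 0.004]
ft_force: [-0.2, 0.2, 0.3]
grip_width: 0.37
grip_force: 0.0
time: 49.98
position: [0.4147, -0.1796, 0.0782]
tool_rot: [2.772, 1.478, 0.002]
ft_force: [-0.9, 1.4, 4.7]
grip_width: 0.108
grip_force: 40.0
time: 50.6
position: [0.4693, -0.2162, 0.0782]
tool_rot: [2.772, 1.478, 0.002]
ft_force: [-0.9, 1.5, 6.8]
grip_width: 0.111
grip_force: 40.0
[-0.26553315 -0.00086166] -33.86922008692565
```

```bash

python3 -m crank '[{"tx":0,"ty":15,"tz":0,"turn":0},{"tx":0,"ty":30,"tz":0,"turn":0},{"tx":0,"ty":45,"tz":0,"turn":0},{"tx":0,"ty":60,"tz":0,"turn":0},{"tx":0,"ty":75,"tz":0,"turn":0}]'
python3 -m crank '[{"tx":0,"ty":5,"tz":0,"turn":0},{"tx":0,"ty":10,"tz":0,"turn":0},{"tx":0,"ty":15,"tz":0,"turn":0},{"tx":0,"ty":15,"tz":0,"turn":0}]'
python3 -m crank '[{"tx":0,"ty":3,"tz":0,"turn":0},{"tx":0,"ty":6,"tz":0,"turn":0},{"tx":0,"ty":6,"tz":0,"turn":0}]'
python3 - <<'E'
from h import *
A=np.array([[.829,-.559],[.559,.829]]); print(A@(ctrl.get_state()["position"][:2]-[.690,-.364]),yaw())
E
```

```text
time: 51.22
position: [0.5313, -0.2578, 0.0783]
tool_rot: [2.772, 1.478, 0.002]
ft_force: [-1.1, 1.2, 6.2]
grip_width: 0.115
grip_force: 40.0
time: 51.72
position: [0.544, -0.2663, 0.0783]
tool_rot: [2.771, 1.477, 0.003]
ft_force: [2.1, -0.2, 4.3]
grip_width: 0.109
grip_force: 40.0
time: 52.1
position: [0.5486, -0.2694, 0.0783]
tool_rot: [2.771, 1.478, 0.002]
ft_force: [0.8, 0.4, 6.0]
grip_width: 0.115
grip_force: 40.0
[-0.17010193 -0.00066975] -33.86152892783726
```

```bash

for i in 1 2 3; do python3 -m crank '[{"tx":0,"ty":2,"tz":0,"turn":0},{"tx":0,"ty":4,"tz":0,"turn":0},{"tx":0,"ty":4,"tz":0,"turn":0}]' | grep -E "position|ft_force"; done
```

```text
position: [0.5518, -0.2715, 0.0783]
ft_force: [-0.3, 0.9, 5.5]
position: [0.5529, -0.2723, 0.0782]
ft_force: [-6.4, 5.9, 13.2]
position: [0.553, -0.2724, 0.0781]
ft_force: [-15.7, 11.6, 22.0]
```

```bash

python3 -m crank '[{"tx":0,"ty":-3,"tz":0,"turn":0},{"tx":0,"ty":-6,"tz":0,"turn":0},{"tx":0,"ty":-6,"tz":0,"turn":0}]'
python3 -m crank '[{"tx":0,"ty":0,"tz":0,"turn":0},{"tx":0,"ty":0,"tz":0,"turn":0},{"tx":0,"ty":0,"tz":0,"turn":0}]' 30
python3 -m crank '[{"tx":0,"ty":0,"tz":-30,"turn":0},{"tx":0,"ty":0,"tz":-70,"turn":0},{"tx":0,"ty":0,"tz":-120,"turn":0},{"tx":0,"ty":0,"tz":-160,"turn":0}]'
python3 -m crank '[{"tx":40,"ty":-20,"tz":0,"turn":0},{"tx":80,"ty":-40,"tz":0,"turn":0},{"tx":120,"ty":-40,"tz":0,"turn":0},{"tx":160,"ty":-40,"tz":0,"turn":0},{"tx":200,"ty":-40,"tz":0,"turn":0}]'
python3 - <<'E'
from h import *
p,d=ctrl.get_image("top"); cv2.imwrite("pics/t5.png",cv2.resize(p[80:310,110:600,::-1],None,fx=1.6,fy=1.6,interpolation=2))
print([(np.round(r["xyz"],3),round(r["confidence"],2)) for r in ctrl.mark_of("top","cab_drawer0_handle")])
W=cloud("top",d);A=np.array([[.829,-.559],[.559,.829]]);q=(W[...,:2]-[.690,-.364])@A.T
k=(abs(W[...,2]-.0775)<.005)&(q[...,0]<-.14)&(q[...,0]>-.2)&(abs(q[...,1])<.045); print(k.sum(),np.median(q[k],0))
print(posts(lim=(.2,.85,-.1,.5)))
E
```

```text
time: 53.6
position: [0.5528, -0.2723, 0.0783]
tool_rot: [-2.772, -1.478, -0.002]
ft_force: [-0.5, 2.3, 8.0]
grip_width: 0.111
grip_force: 40.0
time: 53.98
position: [0.5523, -0.2727, 0.077]
tool_rot: [-2.772, -1.477, 0.001]
ft_force: [-0.1, 0.1, -0.4]
grip_width: 0.318
grip_force: 0.0
time: 54.48
position: [0.5527, -0.2731, 0.2393]
tool_rot: [2.772, 1.477, 0.001]
ft_force: [0.8, 1.4, 0.6]
grip_width: 0.346
grip_force: 0.0
time: 55.1
position: [0.6314, -0.0833, 0.2373]
tool_rot: [-2.772, -1.478, 0.0]
ft_force: [-0.2, 0.4, 0.4]
grip_width: 0.344
grip_force: 0.0
[(array([ 0.555, -0.268,  0.075]), 0.67)]
168 [-0.1662195  -0.00047781]
[(730, 37, 85, 35, -84.4, np.int32(361), array([321., 141.]), np.float64(27.0)), (647, 72, 67, 30, 88.2, np.int32(288), array([302., 173.]), np.float64(27.0))]
```

View pics/t5.png

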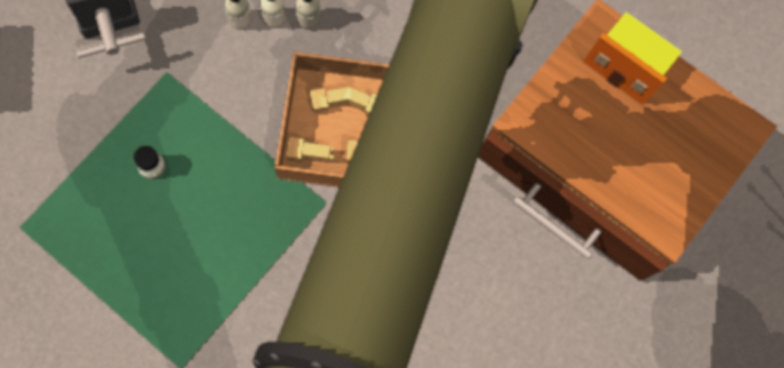

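The drawer looks shut: the handle runs from (520,203) to (590,250) and met a hard stop. There is a thin pale line at the top edge around (600,210), so I'll check the gap.

```bash
python3 - <<'E'
from h import *
A=np.array([[.829,-.559],[.559,.829]])
for c in("top","scene"):
    p,d=ctrl.get_image(c); W=cloud(c,d); q=(W[...,:2]-[.690,-.364])@A.T*1000
    print(c)
    for b in range(-175,-95,5):
        k=(abs(q[...,1])<40)&(q[...,0]>=b)&(q[...,0]<b+5)&(W[...,2]<.13)
        if k.sum()>5: print(b,k.sum(),(np.percentile(W[...,2][k],[5,50,95])*1000).round())
p,_=ctrl.get_image("scene"); u=proj("scene",[[*(np.array(cab(-120,0))/1000),.1]])[0].astype(int); print(u)
cv2.imwrite("pics/s6.png",cv2.resize(p[max(0,u[1]-60):u[1]+60,max(0,u[0]-80):u[0]+80,::-1],None,fx=5,fy=5,interpolation=2))
E
```

```text
top
-175 86 [-5. -0. 74.]
-170 183 [-5. 72. 78.]
-165 132 [-5.  1. 78.]
-160 68 [-5. -1.  3.]
-155 76 [-4. -2.  3.]
-150 67 [-7. -2.  2.]
-135 286 [-1. 55. 94.]
-130 393 [-3. 55. 97.]
-125 94 [-3. 95. 99.]
-120 115 [ 93.  97. 110.]
-115 140 [ 86. 106. 111.]
-110 89 [105. 109. 111.]
-105 80 [105. 109. 111.]
-100 80 [105. 109. 112.]
scene
-175 70 [-3.  0. 74.]
-170 114 [-4.  5. 80.]
-165 129 [-1. 75. 79.]
-160 14 [73. 74. 77.]
-130 71 [ 95.  98. 100.]
-125 83 [ 94.  98. 100.]
-120 17 [ 97. 106. 110.]
-115 85 [107. 110. 114.]
-110 84 [107. 110. 112.]
-105 74 [108. 110. 113.]
-100 84 [108. 110. 113.]
[154 265]
```

View pics/s6.png

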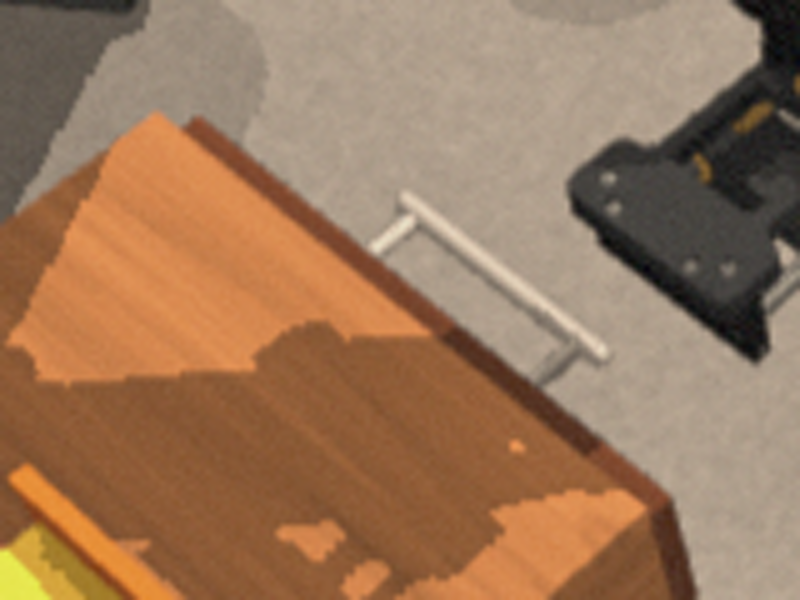

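The panel spans -131 to about -116 mm in cabinet x, right against the frame at -115, and the crop shows it flush along (200,120) to (660,500). The drawer is shut, so I'm handing in.

```bash
python3 -c "
from bench import ctrl
print(ctrl.close_job())"
```

```text
the job is handed in; nothing more can be done
None
```

The job is handed in: the three straight posts are in the drawer, which is pushed fully shut; both snapped posts and the crooked one are in the offcut box; the jar and screwdriver haven't moved, and the purple look-alikes were left alone.

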